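# Hook a filter cartridge into the dispenser's filter bay

### The job

Draw the new filter cartridge out of its carton by the nose that sticks out, lay it flat on the counter and let go, then take it by its fin and fit it in the filter bay: hook its tongue under the bay's lip while the other end is still raised, then swing that end down until the cartridge lies fully home, flat in the well, and let go. Do not shift or knock over the other things on the counter.

Things in the scene. Friction and masses are not known exactly. Their poses are not given: they have to be found in the camera images.
- cartridge: White filter cartridge, about 0.22 kg. Body 140 (x) x 44 (y) x 30 (z) mm, origin at the centre of its underside; nose at -x with a grey tongue, one fin on top. At the start it lies fin up on the carton's 2 mm floor, in line with it within 2 degrees, 54 to 66 mm of body plus the tongue out of the mouth, the fin inside under the carton's top. Slides freely.
- tongue_tip (a point): Middle of the end face of the cartridge's tongue, at x = -86, z = +6 mm in the cartridge's frame; same axes. The tongue is 16 mm long (x = -70 to -86), 28 mm wide, 8 mm thick (2 to 10 mm above the body's underside).
- fin (a point): Point in the cartridge's fin at x = +25, y = 0, z = 52 mm of its frame; same axes. The fin is 10 mm thick along x, 34 mm wide along y, 30 to 58 mm above the cartridge's underside. Pinch it from above across its thickness.
- carton: Plain cardboard carton, fixed, lying on the counter, open only at its -x end (the mouth, roughly facing the robot). Origin on its underside 55 mm behind the mouth; spans x = -55 to +100, y = -27.5 to +27.5, z = 0 to 67.5 mm. Inside 50 mm wide, floor at 2 mm, top's underside at 65 mm. The cartridge comes out along the carton's -x.
- bay: Dispenser's filter bay, fixed: low grey plastic housing with an open well, steel floor. Origin on its underside; spans x = -107 to +91, y = -37.5 to +37.5 mm. Well: floor z = 8, x = -87.5 to +71.5, y = -24.5 to +24.5 mm. Side walls to z = 36, +x end wall to z = 30. Lip at its -x end (towards the robot). Fitted, the cartridge's axes match the bay's, its origin at bay x = 0, y = 0, z = 8 mm.
- lip_edge (a point): Middle of the lower free edge of the bay's lip, at x = -75, z = 21.5 mm in the bay's frame; same axes. The lip is a 6 mm thick plate over the well from x = -87.5 to -75 mm, over its full width, underside at z = 21.5 mm. The tongue goes under it with the cartridge pitched nose down 12 to 20 degrees (15 is good).
- mug: Bystander: white mug, radius 38, 90 mm high, handle at its +y side to about 70 mm; origin under its centre. Loose.
- jar: Bystander: amber jar, radius 32, 100 mm high; origin under its centre. Loose.
- tumbler: Bystander: blue cup without handle, radius 32, 85 mm high; origin under its centre. Loose.
- tin: Bystander: steel can, radius 36, 110 mm high; origin under its centre. Loose.
- bowl: Bystander: white bowl, rim radius 55, 50 mm high; origin under its centre. Loose.
- teabox: Bystander: green box 120 x 70 x 75 mm high; origin under its centre. Loose.
- spoon: Bystander: steel spoon lying flat, about 200 mm long along its x axis. Loose.
Things that resemble listed ones, but are neither listed nor needed, are in the scene too. What is shaped like the cartridge but green or turquoise is not meant. Leave any pink look-alike of the bay alone.

How it is judged:
By the outcome, as a careful person would: the job done as asked, in the order asked, and still so for the second after the job is handed in, with the robot touching nothing.
It also fails if it takes over 58 s, if anything falls off the work surface, if the arm or the gripper's body presses on something with over 40 N, if the wrist force passes 120 N, or if a joint passes its speed limit or range.

### The arm

A 6-joint arm with a two-finger parallel gripper is mounted at the origin on the work surface. World frame = base frame: x ahead of the robot, y to its left, z up, the work surface at z = 0. Lengths are in mm, angles in rad, forces in N, time in s.
With the tool pointing down it reaches from about 300 to 775 mm from the base axis. Payload 14.6 kg.
Tool frame: the origin (TCP) lies between the finger pads; the fingertips stand 19 mm ahead of it and the grasp point (between the pads) is the TCP; x points along the fingers, y is the direction in which the jaws open and shut, and the axes are right-handed (so a half turn about x gives the same grasp; the last joint's range is limited). The gripper opens to 94 mm and grips with 3 to 60 N. Pads are 16 mm wide; open, the fingers measure 119 mm over their backs; the gripper's body (75 mm by 177 mm) begins 78 mm behind the grasp point.
Start: joints at [-0.067, 0.3, 1.521, -0, 1.321, -0.067], TCP at [549.99, -0.002, 224.446] pointing down, gripper open.
Joint ranges: [-3.03, 3.03], [-0.79, 2.21], [0.23, 2.52], [-1.04, 4.18], [0, 3.07], [-2.55, 2.55]. Speed limits (rad/s): [2.22, 2.22, 2.57, 3.14, 3.14, 3.14].

### API

Orientations are given as [roll, pitch, yaw] about the fixed x, y, z axes, in that order (R = Rz(yaw) Ry(pitch) Rx(roll)).
In Python, from cell import manip gives the robot as it stands.
- The arm moves only by the tool jog_arm, never from a script. Its argument "series" is one flat list of numbers, 7 for each row, row after row: the turn, a rotation vector about the world's x, y, z in rad, then the shift along the world's x, y, z in m, then the opening, from -1 (shut) to 1 (fully open). A call has 1 to 20 rows; each row is the pose to reach, as a shift and turn from the pose commanded when the call began; what a row does not reach only later rows make up. A row lasts 1/8 s, in which the tool goes at most 62.5 mm and 10.7 degrees, less where a joint would pass 70% of its speed; a pose out of reach is approached as far as the arm can. A call with a gripper value outside its range is refused whole. The fingers move at their own pace and stop on an object; "squeeze" is the grip in N (left out, the last holds). Time passes only in rows, so rows that repeat a pose let the fingers close. It gives the time, the measured TCP pose, the force and the opening at its end, in the units of the state.
- manip.read_state(): the state, without advancing time (a new reading comes with each control period).
- manip.camera(name): name is "scene" or "side" or "wrist"; returns a dict with "color" (480x640x3 uint8, blue, green, red), "range_z" (480x640 float32, mm along the optical axis (not along the pixel's ray), 0 where there is no reading), "fx", "fy", "cx", "cy" (pixels), "D" ([k1, k2, p1, p2, k3] as OpenCV has them; the pictures are not rectified), "pose" (4x4, takes a point from camera to world coordinates); the wrist camera has in their place "mount" (4x4, takes a point from camera to tool coordinates, whose origin is the TCP and whose axes are the tool frame's). Camera axes: x right, y down, z forward; pixel columns grow to the right and rows downward; lengths in mm; the calibration is good to about 2 mm. A picture is of the moment at which its call begins: read the wrist's pose just before it.
- manip.sign_off(): hands the job in, once; it reports no verdict.
The state is a dict: "clock": time; "joints": joint angles; "qd": joint speeds; "effort": joint torques, N m; "eef_pos": TCP position; "eef_rot": TCP orientation; "wrist_force": force on the tool from outside, world axes, zero at the start; "moment": the same for the moment, N m; "finger_gap": finger opening in mm.
Only numpy, scipy, OpenCV 4.12 (cv2) and the standard library are available. Lean on these libraries where they do the work, as an engineer would, in place of code of your own. Each camera call takes 0.05 s, during which the arm holds its last target.

## Working session

There is one attempt and no reset: what is moved stays moved. The work goes in short steps, Python scripts to look and compute and a tool call to move; the robot and the scene stay as the last step left them, time stands still between calls to the robot, and variables do not carry over. Pictures are saved under pics/ and viewed, and the job is handed in when it is done.

Besides the shell and the picture viewer there is one more tool, called as name(argument=value, ...) on one line, values as JSON. jog_arm: Moves the arm, as the interface text tells. Its arguments: {"type":"object","properties":{"series":{"type":"array","items":{"type":"number"}},"squeeze":{"type":"number"}},"required":["series"]}

```bash
ls; mkdir -p pics; cat > h.py <<'E'
import numpy as np, cv2, json
from cell import manip
from scipy.spatial.transform import Rotation as R
def grab(name,tag):
    s=manip.read_state(); c=manip.camera(name)
    if 'mount' in c:
        T=np.eye(4);T[:3,:3]=R.from_euler('xyz',s['eef_rot']).as_matrix();T[:3,3]=s['eef_pos']
        P=T@np.array(c['mount'])
    else: P=np.array(c['pose'])
    K=np.array([[c['fx'],0,c['cx']],[0,c['fy'],c['cy']],[0,0,1]])
    cv2.imwrite(f'pics/{tag}.png',c['color'])
    np.savez(f'{tag}.npz',color=c['color'],rz=c['range_z'],K=K,D=np.array(c['D']),P=P)
    return s
def load(tag): return dict(np.load(f'{tag}.npz'))
def ray(d,uv):
    p=cv2.undistortPoints(np.array([[uv]],float),d['K'],d['D'])[0,0]
    v=d['P'][:3,:3]@np.array([p[0],p[1],1]);return d['P'][:3,3],v
def at_z(d,uv,z):
    o,v=ray(d,uv);return o+v*(z-o[2])/v[2]
def depth(d,uv):
    o,v=ray(d,uv);u=np.round(uv).astype(int);return o+v*d['rz'][u[1],u[0]]
def tri(pairs):
    A=np.zeros((3,3));b=np.zeros(3);L=[]
    for d,uv in pairs:
        o,v=ray(d,uv);v=v/np.linalg.norm(v);M=np.eye(3)-np.outer(v,v);A+=M;b+=M@o;L.append((o,M))
    p=np.linalg.solve(A,b);return p,[np.linalg.norm(M@(p-o)) for o,M in L]
def proj(d,p):
    Ti=np.linalg.inv(d['P']);r=cv2.Rodrigues(Ti[:3,:3])[0]
    return cv2.projectPoints(np.array(p,float).reshape(-1,1,3),r,Ti[:3,3],d['K'],d['D'])[0][:,0]
def crop(tag,x0,y0,w,h,k,out):
    im=cv2.imread(f'pics/{tag}.png')[y0:y0+h,x0:x0+w]
    cv2.imwrite(f'pics/{out}.png',cv2.resize(im,None,fx=k,fy=k,interpolation=cv2.INTER_CUBIC))
def cloud(d):
    v,u=np.mgrid[0:480,0:640];pts=np.stack([u.ravel(),v.ravel()],1).astype(float)
    p=cv2.undistortPoints(pts[:,None],d['K'],d['D'])[:,0]
    z=d['rz'].ravel();c=np.c_[p*z[:,None],z]
    w=c@d['P'][:3,:3].T+d['P'][:3,3];w[z==0]=np.nan
    return w.reshape(480,640,3)
E
python3 - <<'E'
from h import *
print(grab('scene','s0'));grab('side','d0');grab('wrist','w0')
for t in ('s0','d0','w0'): print(load(t)['P'].round(3).tolist())
E
```

```text
pics
{'clock': 0.0, 'joints': array([-6.65986210e-02,  3.00491395e-01,  1.52158129e+00, -1.08344475e-05,
        1.32071034e+00, -6.65915052e-02]), 'qd': array([-0.00216736, -0.00063711,  0.0011605 , -0.00016133,  0.00028845,
        0.00136148]), 'effort': array([-1.53750298e-03, -5.31805658e+01, -3.52735734e+01,  7.07558286e-02,
        2.43994006e-02, -4.79655944e-05]), 'eef_pos': array([5.49756009e+02, 1.14511747e-02, 2.23875101e+02]), 'eef_rot': array([-1.62857213,  1.56960591,  3.08381242]), 'wrist_force': array([ 0.276097  ,  0.81927191, -0.11005216]), 'moment': array([-0.03210458, -0.05758352,  0.00527699]), 'finger_gap': 93.66094740159333}
[[0.57, 0.69, -0.447, 1138.622], [0.822, -0.488, 0.295, -441.135], [-0.015, -0.535, -0.845, 1270.07], [0.0, 0.0, 0.0, 1.0]]
[[0.964, -0.175, 0.199, 240.207], [-0.266, -0.648, 0.714, -892.078], [0.004, -0.742, -0.671, 909.515], [0.0, 0.0, 0.0, 1.0]]
[[1.0, -0.001, -0.001, 551.229], [-0.001, -0.969, -0.248, 71.783], [-0.001, 0.248, -0.969, 383.955], [0.0, 0.0, 0.0, 1.0]]
```

View pics/s0.png

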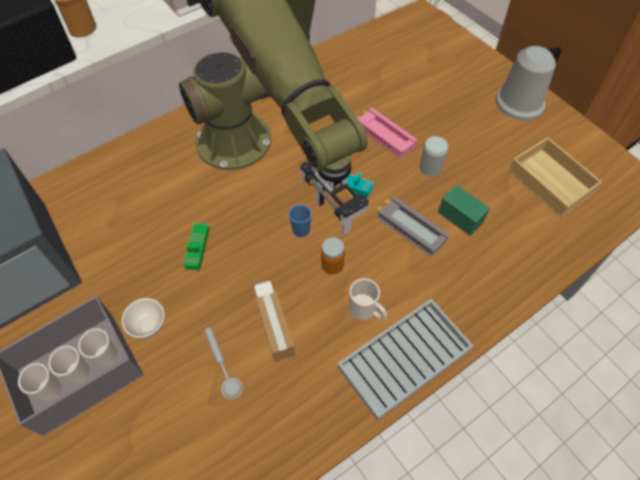

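View pics/d0.png

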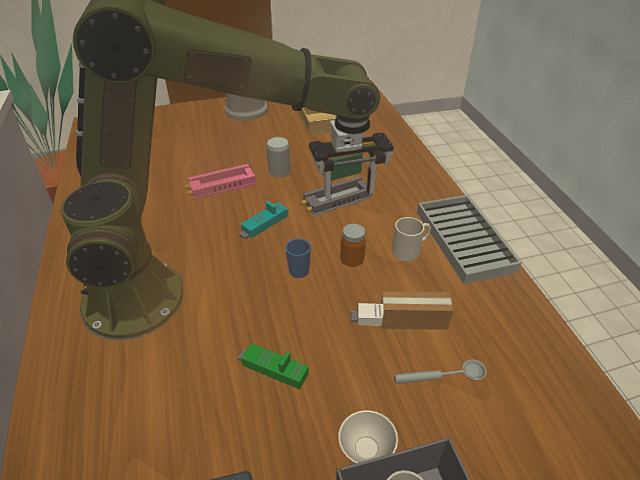

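View pics/w0.png

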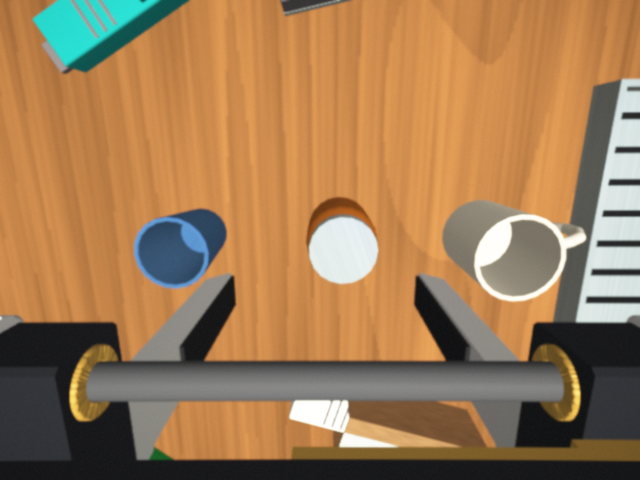

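The scene view shows the white nose at (264,290) with the carton running to (285,352). The bay is at (412,225), the mug at (364,298), the jar at (333,255) and the tumbler at (301,221). In the side view the nose is at (369,314), the carton at (415,310) and the bay at (338,197).

```bash
python3 - <<'E'
from h import *
s=load('s0');d=load('d0')
for n,a,b in [('nose',(264,290),(369,314)),('jar top',(333,246),(353,231)),('tumb',(301,213),(298,246)),('mug',(364,290),(408,226))]:
    print(n,depth(s,a).round(),depth(d,b).round(),tri([(s,a),(d,b)])[0].round())
for n,a in [('cartonend',(285,352)),('bay',(412,225)),('spoon',(210,340)),('bowl',(143,318)),('tin',(434,155))]: print(n,depth(s,a).round())
crop('s0',220,260,110,110,6,'s0c');crop('d0',330,270,140,80,5,'d0c')
crop('s0',360,180,110,90,6,'s0b');crop('d0',285,165,110,70,6,'d0b')
E
```

```text
nose [ 535. -208.   23.] [ 535. -221.   33.] [ 538. -210.   23.]
jar top [565.  -5.  95.] [560. -13. 105.] [565.  -4.  96.]
tumb [402.   2.  50.] [424.  12.  65.] [421.  -9.  83.]
mug [690.   6.  30.] [727.  18.  60.] [711. -14.  88.]
cartonend [ 717. -258.   37.]
bay [595. 257.   4.]
spoon [ 576. -395.   20.]
bowl [ 413. -512.    5.]
tin [485. 419. 100.]
```

View pics/s0c.png

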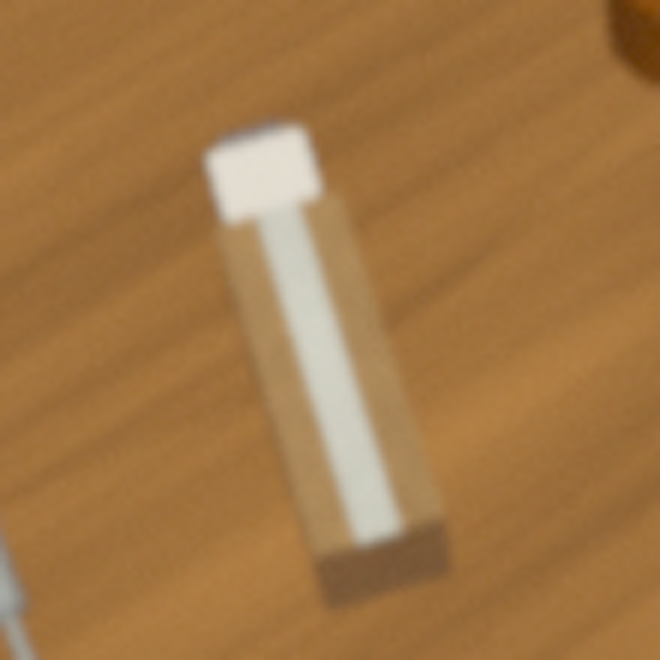

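View pics/d0c.png

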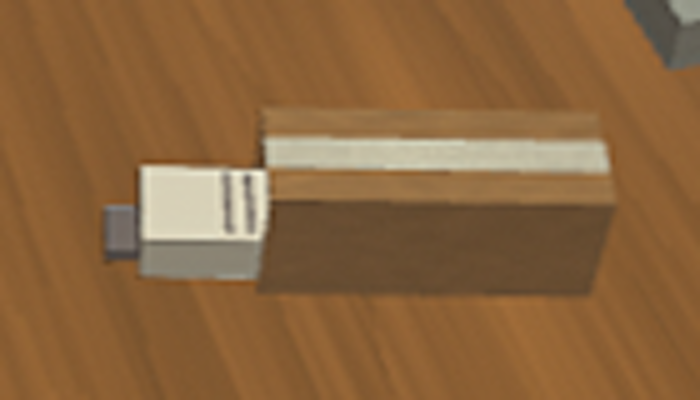

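View pics/s0b.png

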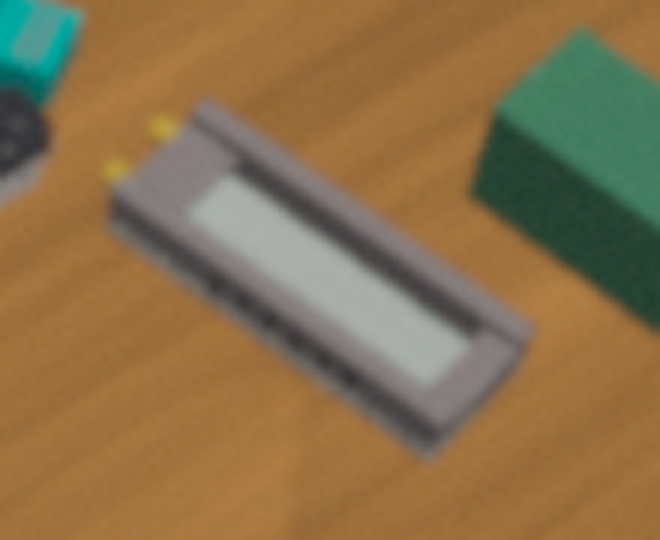

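View pics/d0b.png

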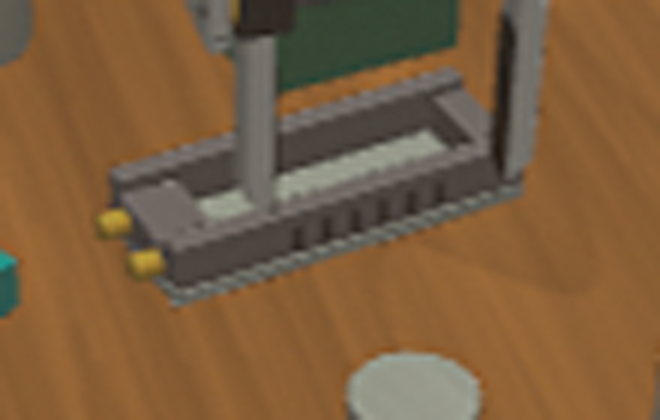

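jog_arm(series=[0,0,0.17,0.005,-0.03,0.01,1,0,0,0.34,0.01,-0.06,0.02,1,0,0,0.5,0.015,-0.09,0.03,1,0,0,0.66,0.02,-0.12,0.04,1,0,0,0.82,0.025,-0.15,0.05,1,0,0,0.98,0.03,-0.18,0.06,1,0,0,1.14,0.035,-0.2,0.06,1,0,0,1.31,0.04,-0.22,0.06,1,0,0,1.31,0.04,-0.22,0.06,1])

```text
clock: 1.27
eef_pos: [589.9, -220.8, 283.7]
eef_rot: [3.057, 1.57, 2.794]
wrist_force: [-0.4, -0.6, -0.5]
finger_gap: 94.2
```

```bash
python3 - <<'E'
from h import *
s=grab('wrist','w1');print(s['clock'],s['eef_pos'],s['eef_rot'],s['joints'])
E
```

```text
1.275 [ 589.85149012 -220.82098336  283.69903292] [3.05744216 1.56972319 2.7942259 ] [-4.16329688e-01  4.50753536e-01  1.18012458e+00 -7.40771112e-05
  1.51178513e+00 -1.72390535e+00]
```

View pics/w1.png

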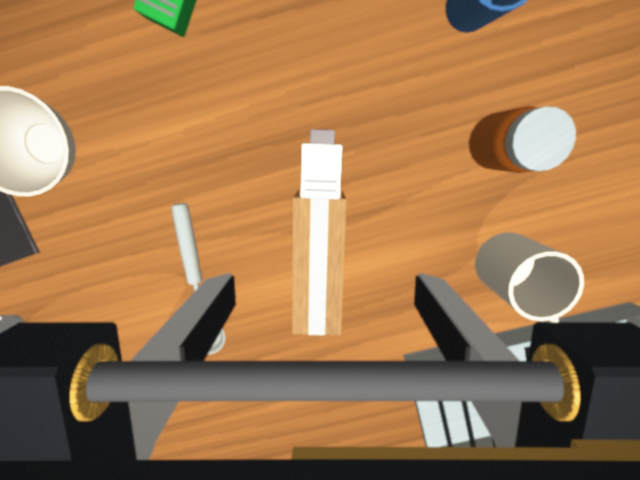

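The wrist view shows the nose top at about (322,144)-(322,197), the tongue end at (322,131), the carton mouth at row 197, and its rear edge at row 334.

```bash
python3 - <<'E'
from h import *
crop('w1',270,115,100,100,6,'w1c')
E
```

```text
(no output)
```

View pics/w1c.png

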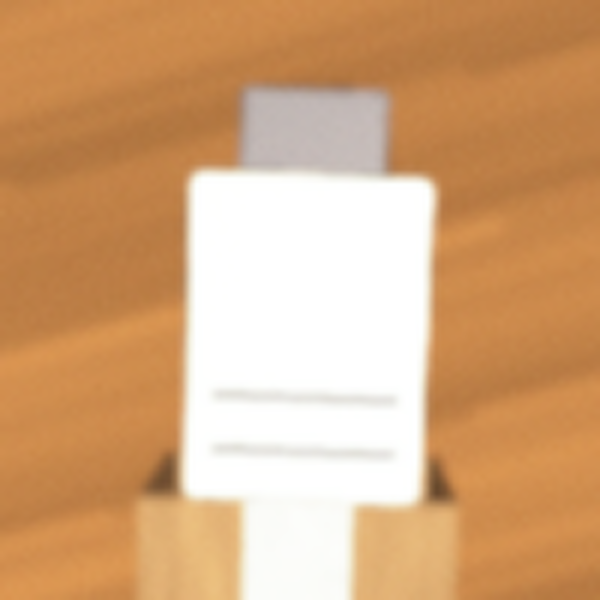

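```bash
python3 - <<'E'
from h import *
w=load('w1');d=load('d0');c=lambda a,b:(270+a/6,115+b/6)
print(tri([(w,c(435,178)),(d,(358,303.4))]),tri([(w,c(190,171)),(d,(358,318))]))
pts={}
for n,a,z in [('fr',c(437,178),32),('fl',c(188,171),32),('br',c(421,500),32),('bl',c(184,495),32),('ttipL',c(243,89),12),('ttipR',c(389,92),12),('mL',c(137,498),67.5),('mR',c(460,502),67.5),('rL',(293,333.5),67.5),('rR',(341,334),67.5)]:
    pts[n]=at_z(w,a,z);print(n,pts[n].round(1))
ang=lambda v:np.degrees(np.arctan2(v[1],v[0]))
print(ang(pts['br']-pts['fr']),ang(pts['bl']-pts['fl']),ang(pts['rL']-pts['mL']),ang(pts['rR']-pts['mR']),np.linalg.norm(pts['fr']-pts['fl']),ang(pts['fr']-pts['fl'])-90,np.linalg.norm(pts['rL']-pts['mL']))
W=cloud(w);print(W[160,322],W[180,330],W[260,318],W[120,250])
E
```

```text
(array([ 522.5774825 , -181.96211302,   30.55918076]), [np.float64(0.7945832083533092), np.float64(0.7945832083534206)]) (array([ 509.2011727 , -224.39711551,   31.36418691]), [np.float64(1.4178316059715699), np.float64(1.417831605971675)])
fr [ 523.4 -182.    32. ]
fl [ 510.4 -225.2   32. ]
br [ 579.3 -199.4   32. ]
bl [ 566.7 -242.2   32. ]
ttipL [ 498.3 -212.2   12. ]
ttipR [ 506.  -185.8   12. ]
mL [ 561.2 -246.7   67.5]
mR [ 576.4 -193.3   67.5]
rL [ 709.1 -289.9   67.5]
rR [ 723.9 -237.5   67.5]
-17.352929683791835 -16.779529208593765 -16.28265202959461 -16.6677551646499 45.15845231474293 -16.681290436243657 154.0605094081546
[ 533.14639136 -208.13194666   33.195056  ] [ 556.53515225 -205.25643672   31.42519619] [ 632.64165274 -239.47501478   66.82578802] [ 468.96524145 -277.06044942   -0.75138609]
```

The nose top is at z≈31-32, the front face centre is (517,-204), and the cartridge yaw is about -16.8°. I'll grasp 28 mm behind the front face.

jog_arm(series=[0,0,-0.031,-0.023,0.0045,-0.03,1,0,0,-0.031,-0.046,0.009,-0.07,1,0,0,-0.031,-0.046,0.009,-0.11,1,0,0,-0.031,-0.046,0.009,-0.15,1,0,0,-0.031,-0.046,0.009,-0.19,1,0,0,-0.031,-0.046,0.009,-0.22,1,0,0,-0.031,-0.046,0.009,-0.24,1,0,0,-0.031,-0.046,0.009,-0.25,1,0,0,-0.031,-0.046,0.009,-0.258,1,0,0,-0.031,-0.046,0.009,-0.26,1,0,0,-0.031,-0.046,0.009,-0.26,-0.1,0,0,-0.031,-0.046,0.009,-0.26,-0.4,0,0,-0.031,-0.046,0.009,-0.26,-0.4,0,0,-0.031,-0.046,0.009,-0.26,-0.4,0,0,-0.031,-0.046,0.009,-0.26,-0.4], squeeze=15)

```text
clock: 3.2
eef_pos: [544.0, -211.0, 24.5]
eef_rot: [-0.361, 1.571, -0.652]
wrist_force: [-1.9, -3.3, 0.6]
finger_gap: 47.7
```

```bash
python3 - <<'E'
from h import *
grab('side','d1');s=grab('wrist','w2');print(s)
crop('d1',290,200,180,140,4,'d1c')
E
```

```text
{'clock': 3.25, 'joints': array([-4.32886147e-01,  6.07173895e-01,  1.58413356e+00, -1.82889177e-04,
        9.50387510e-01, -1.71170084e+00]), 'qd': array([-0.00073519, -0.00068653, -0.00124273, -0.00418133,  0.00071806,
       -0.00094349]), 'effort': array([ 9.78452973e-01, -6.27892470e+01, -2.85261315e+01,  2.99805030e-01,
       -5.68472513e-02, -7.07727461e-02]), 'eef_pos': array([ 543.9232729 , -211.07937416,   24.47023954]), 'eef_rot': array([-2.31409956,  1.57061575, -2.60597486]), 'wrist_force': array([-0.22077993, -0.73658651,  0.85140363]), 'moment': array([-0.02450714, -0.03528141,  0.07126263]), 'finger_gap': 43.91263498076996}
```

View pics/d1c.png

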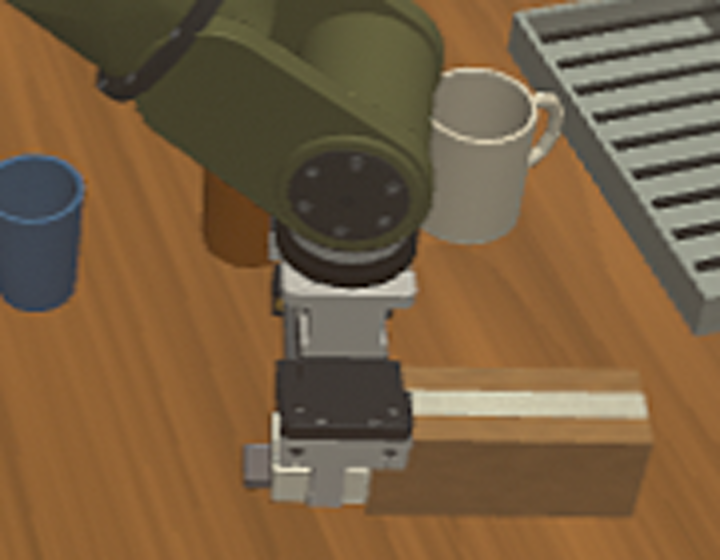

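View pics/w2.png

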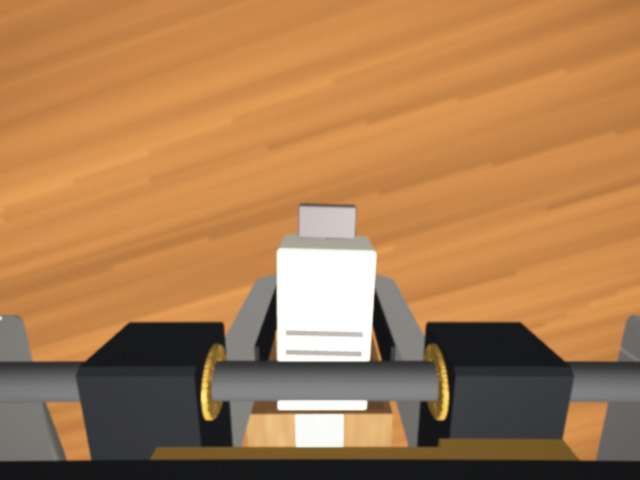

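jog_arm(series=[0,0,0,0,0,0.0015,-0.4,0,0,0,-0.0096,0.0029,0.0015,-0.4,0,0,0,-0.0288,0.0086,0.0015,-0.4,0,0,0,-0.0479,0.0143,0.0015,-0.4,0,0,0,-0.0671,0.02,0.0015,-0.4,0,0,0,-0.0863,0.0257,0.0015,-0.4,0,0,0,-0.1054,0.0314,0.0015,-0.4,0,0,0,-0.1246,0.0371,0.0015,-0.4,0,0,0,-0.139,0.0414,0.0015,-0.4,0,0,0,-0.1438,0.0429,0.001,-0.4,0,0,0,-0.1438,0.0429,-0.001,-0.4,0,0,0,-0.1438,0.0429,-0.0022,-0.4,0,0,0,-0.1438,0.0429,-0.0022,-0.4], squeeze=30)

```text
clock: 4.92
eef_pos: [400.5, -168.2, 22.4]
eef_rot: [-0.779, 1.571, -1.07]
wrist_force: [-3.2, 1.4, 4.6]
finger_gap: 43.9
```

```bash
python3 - <<'E'
from h import *
grab('side','d2');s=manip.read_state();print(s['eef_pos'],s['wrist_force'],s['finger_gap'])
E
```

```text
[ 400.54605063 -168.22272265   22.42340619] [-3.03937232  1.20048023  5.40742907] 43.86521917024444
```

View pics/d2.png

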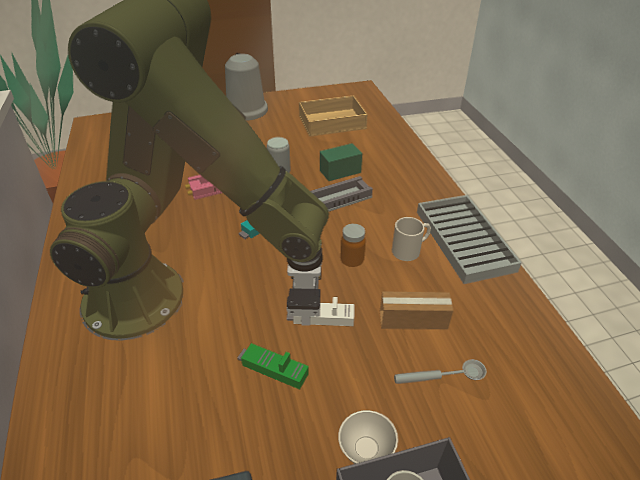

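It slid out cleanly and lies flat at (335,312), with the fin at (336,305). Next I'll release, rise, turn the jaws along the fin's thickness and look.

jog_arm(series=[0,0,0,0,0,0,0.3,0,0,0,0,0,0,1,0,0,0,0,0,0,1,0,0,0,0,0,0.03,1,0,0,-0.1,0,0,0.08,1,0,0,-0.28,0.02,-0.005,0.12,1,0,0,-0.46,0.04,-0.01,0.15,1,0,0,-0.64,0.064,-0.019,0.17,1,0,0,-0.82,0.064,-0.019,0.17,1,0,0,-1.0,0.064,-0.019,0.17,1,0,0,-1.18,0.064,-0.019,0.17,1,0,0,-1.36,0.064,-0.019,0.17,1,0,0,-1.5,0.064,-0.019,0.17,1,0,0,-1.571,0.064,-0.019,0.17,1,0,0,-1.571,0.064,-0.019,0.17,1])

```text
clock: 6.85
eef_pos: [464.2, -187.1, 192.2]
eef_rot: [-1.868, 1.571, 2.553]
wrist_force: [-0.4, 0.0, -0.1]
finger_gap: 93.7
```

```bash
python3 - <<'E'
from h import *
s=grab('wrist','w3');grab('scene','s3');grab('side','d3');print(s['clock'],s['eef_pos'],s['eef_rot'],s['joints'])
crop('w3',160,140,320,240,2.5,'w3c');crop('d3',270,270,120,80,6,'d3c')
E
```

```text
6.85 [ 464.18388781 -187.08092896  192.17495355] [-1.86811994  1.57065792  2.55281641] [-4.56323816e-01  2.20012430e-01  1.69954758e+00  1.94493932e-05
  1.22216984e+00 -1.64877829e-01]
```

View pics/w3.png

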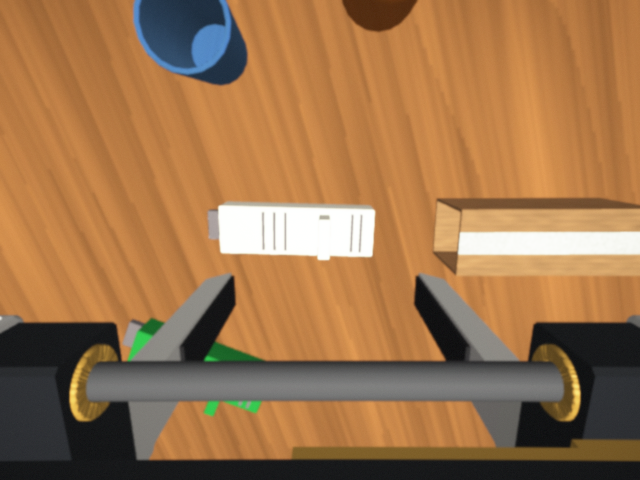

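View pics/w3c.png

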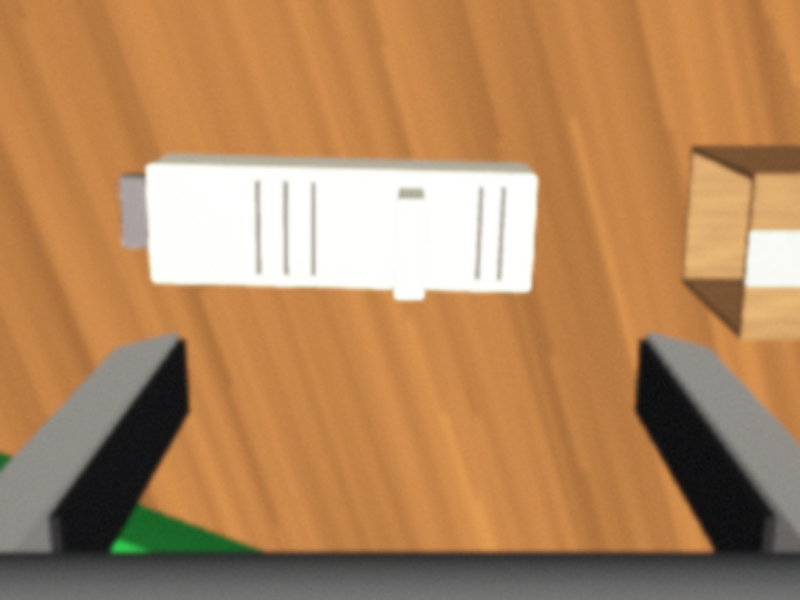

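View pics/d3c.png

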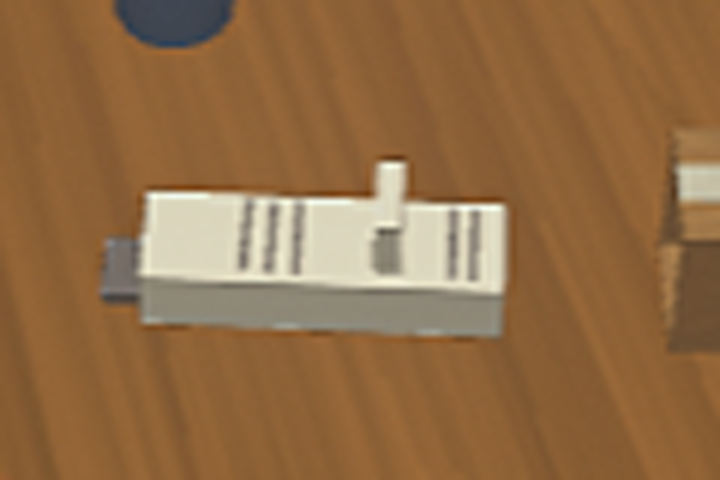

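The wrist view shows the cartridge lying flat, its top corners at about (219,205)-(375,210)-(372,257)-(221,253). The fin is at (324,239).

```bash
python3 - <<'E'
from h import *
w=load('w3');d=load('d3');c=lambda a,b:(160+a/2.5,140+b/2.5);e=lambda a,b:(270+a/6,270+b/6)
ang=lambda v:np.degrees(np.arctan2(v[1],v[0]))
TL,TR,BL,BR=[at_z(w,c(*p),30) for p in ((148,163),(537,175),(152,282),(530,292))]
print(TL,TR,BL,BR,ang(TR-TL),ang(BR-BL),ang(TL-BL)-90,np.linalg.norm(TR-TL),np.linalg.norm(BR-BL))
m=(TL+TR+BL+BR)/4;a=np.radians(-16.8);u=np.array([np.cos(a),np.sin(a),0]);print('centre',m,'fin pred',m+25*u)
F=[at_z(w,c(*p),58) for p in ((398,198),(425,198),(393,299),(425,300))];print('fin top',np.round(F,1),np.mean(F,0), ang(F[1]-F[3])-90)
print('tri fin top far', tri([(w,c(412,198)),(d,e(392,161))]),'near',tri([(w,c(409,299)),(d,e(390,228))]))
print('tri corner', tri([(w,c(537,175)),(d,e(507,204))]), tri([(w,c(152,282)),(d,e(140,276))]))
E
```

```text
[ 382.58520202 -138.54459971   30.        ] [ 513.61817805 -182.43892015   30.        ] [ 368.31795492 -180.10272033   30.        ] [ 500.05427515 -223.74685373   30.        ] -18.520170703820543 -18.329990752716558 -18.94777082474471 138.1895516071232 138.77776640860867
centre [ 441.14390253 -181.20827348   30.        ] fin pred [ 465.07688997 -188.4340684    30.        ]
fin top [[ 465.7 -171.1   58. ]
 [ 474.2 -173.7   58. ]
 [ 454.1 -203.7   58. ]
 [ 464.3 -207.1   58. ]] [ 464.57194375 -188.89378092   58.        ] -16.53377615043088
tri fin top far (array([ 469.50918687, -172.08536355,   58.75145258]), [np.float64(0.6982268656217724), np.float64(0.6982268656218095)]) near (array([ 458.9276268 , -204.60289714,   59.6619019 ]), [np.float64(0.4626098305690118), np.float64(0.46260983056909616)])
tri corner (array([ 513.2739727 , -182.07545587,   31.56551585]), [np.float64(0.2154725112733089), np.float64(0.21547251127333183)]) (array([ 367.9766499 , -179.64093897,   30.92872471]), [np.float64(0.7155168460715717), np.float64(0.715516846071521)])
```

```bash
python3 - <<'E'
from h import *
s=load('s0');w=load('w3')
P=[at_z(s,p,z) for p,z in (((395,197),36),((379,213),36),((448.5,234),30),((431.5,250),30))]
print(np.round(P),np.mean(P,0)); v=P[2]-P[0];print(np.degrees(np.arctan2(v[1],v[0])))
print('cam x ang',np.degrees(np.arctan2(w['P'][1,0],w['P'][0,0])), 'y-axis tool',R.from_euler('xyz',manip.read_state()['eef_rot']).as_matrix()[:,1])
E
```

```text
[[505. 263.  36.]
 [523. 189.  36.]
 [689. 307.  30.]
 [701. 233.  30.]] [604.38387134 248.22946174  33.        ]
13.523591051229655
cam x ang -16.748258564647248 y-axis tool [ 9.58113846e-01 -2.86387600e-01  2.51193586e-07]
```

jog_arm(series=[0,0,0,0.01,0.03,0.015,1,0,0,0.05,0.025,0.075,0.03,1,0,0,0.11,0.042,0.125,0.04,1,0,0,0.17,0.06,0.175,0.05,1,0,0,0.23,0.076,0.225,0.05,1,0,0,0.29,0.093,0.275,0.05,1,0,0,0.35,0.11,0.325,0.05,1,0,0,0.41,0.127,0.375,0.05,1,0,0,0.47,0.14,0.415,0.05,1,0,0,0.527,0.148,0.437,0.05,1,0,0,0.527,0.148,0.437,0.05,1,0,0,0.527,0.148,0.437,0.05,1])

```text
clock: 8.5
eef_pos: [612.1, 249.1, 242.2]
eef_rot: [-1.112, 1.57, -2.449]
wrist_force: [-0.1, 0.2, 0.6]
finger_gap: 94.0
```

```bash
python3 - <<'E'
from h import *
s=grab('wrist','w4');print(s['clock'],s['eef_pos'],s['eef_rot'],s['joints'])
crop('w4',170,150,320,240,2.5,'w4c')
E
```

```text
8.5 [612.06655242 249.09286623 242.16429024] [-1.1121548   1.57046439 -2.44909738] [ 3.31130729e-01  5.44348381e-01  1.13760716e+00 -1.18082467e-04
  1.45994761e+00  9.72900670e-02]
```

View pics/w4.png

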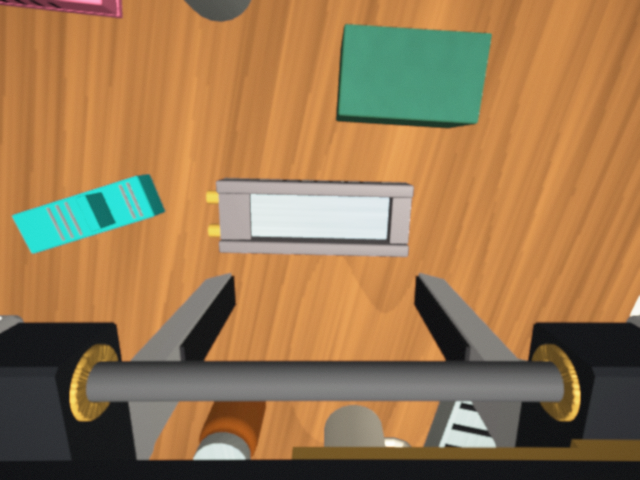

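View pics/w4c.png

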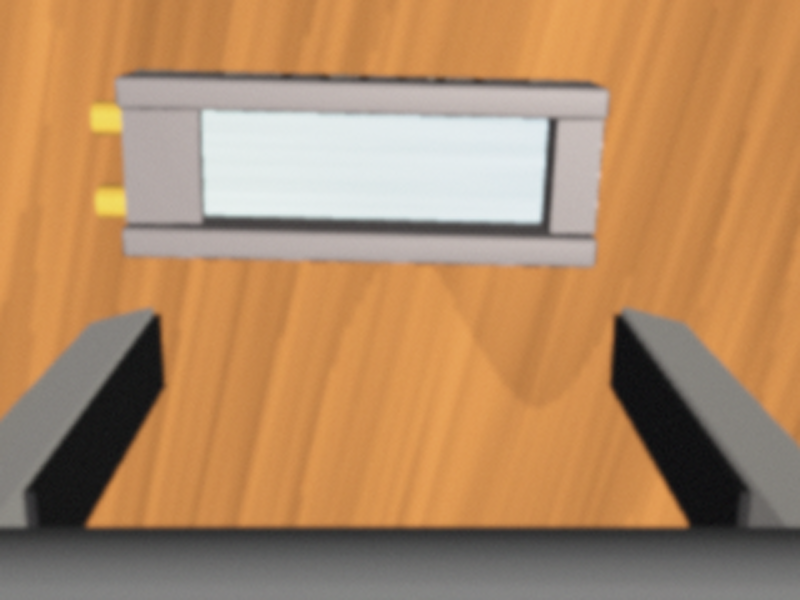

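The bay lies at (218-412, 182-255) with its lip at the left, and its free edge is around column 251. I'll fit the bay's pose to these pixels.

```bash
cat >> h.py <<'E'
from scipy.optimize import least_squares
def fit(obs,x0,freez=True):
    # obs: list of (d, uv, modelpoint, mask) mask (1,1) or e.g. (1,0)
    def f(x):
        a=x[3];r=[]
        for d,uv,p in obs:
            q=[x[0]+p[0]*np.cos(a)-p[1]*np.sin(a),x[1]+p[0]*np.sin(a)+p[1]*np.cos(a),(x[2] if freez else x0[2])+p[2]]
            r+=list(proj(d,q)[0]-np.array(uv))
        return np.array(r)
    s=least_squares(f,x0,loss='soft_l1');return s.x,f(s.x).reshape(-1,2)
E
python3 - <<'E'
from h import *
w=load('w4');c=lambda a,b:(170+a/2.5,150+b/2.5)
M=[((118,78),(-107,37.5,36)),((608,90),(91,37.5,36)),((595,265),(91,-37.5,36)),((124,256),(-107,-37.5,36)),((202,109),(-75,24.5,27.5)),((203,223),(-75,-24.5,27.5)),((556,119),(71.5,24.5,30)),((550,234),(71.5,-24.5,30))]
obs=[(w,c(*a),p) for a,p in M]
for fz in (True,False):
    x,r=fit(obs,[612,250,0,.23],fz);print(x.round(2),np.degrees(x[3]));print(r.round(1).tolist())
# cartridge in w3
w=load('w3');c=lambda a,b:(160+a/2.5,140+b/2.5)
M=[((148,163),(-70,22,30)),((537,175),(70,22,30)),((152,282),(-70,-22,30)),((530,292),(70,-22,30)),((398,198),(20,17,58)),((425,198),(30,17,58)),((394,299),(20,-17,58)),((425,300),(30,-17,58))]
obs=[(w,c(*a),p) for a,p in M]
for fz in (True,False):
    x,r=fit(obs,[441,-181,0,-.3],fz);print(x.round(2),np.degrees(x[3]));print(r.round(1).tolist());print(x[0]+25*np.cos(x[3]),x[1]+25*np.sin(x[3]))
E
```

```text
[ 6.1132e+02  2.4823e+02 -4.5300e+00  2.1000e-01] 11.93500572260726
[[-0.5, -0.4], [0.5, -0.3], [-0.3, 1.1], [0.6, 0.2], [-0.1, -0.0], [0.7, 0.3], [-0.0, -0.2], [-0.9, -0.3]]
[6.1125e+02 2.4897e+02 0.0000e+00 2.1000e-01] 11.91207474970415
[[-1.7, -0.8], [1.8, -0.5], [0.7, 1.7], [-0.6, 0.7], [-0.9, -0.3], [-0.1, 0.6], [0.9, -0.3], [-0.0, 0.2]]
[ 4.4074e+02 -1.8175e+02 -2.9100e+00 -3.2000e-01] -18.401897929280842
[[-0.4, 0.2], [0.2, -0.1], [0.1, -0.2], [0.0, 0.0], [-0.4, 0.5], [0.9, 0.8], [0.2, -0.6], [-0.5, -0.6]]
464.46102219921494 -189.64028946061487
[ 4.4101e+02 -1.8113e+02  0.0000e+00 -3.2000e-01] -18.368202456642766
[[-1.3, -0.0], [0.8, -0.4], [-0.8, 0.1], [0.6, 0.2], [-0.4, 0.4], [1.0, 0.7], [0.2, -0.3], [-0.3, -0.4]]
464.73527053922555 -189.01001964253584
```

jog_arm(series=[0,0,-0.014,0.002,-0.01,-0.04,1,0,0,-0.028,0.004,-0.02,-0.08,1,0,0,-0.028,0.004,-0.02,-0.08,1])

```text
clock: 8.93
eef_pos: [615.2, 228.2, 160.0]
eef_rot: [-1.469, 1.566, -2.835]
wrist_force: [-0.0, -0.3, 0.6]
finger_gap: 94.2
```

```bash
python3 - <<'E'
from h import *
s=grab('wrist','w5');print(s['clock'],s['eef_pos'],s['eef_rot'],s['joints'])
crop('w5',170,120,320,240,2.5,'w5c')
E
```

```text
8.925 [615.21129042 228.18862479 160.00145736] [-1.4685942   1.56588461 -2.83450853] [ 2.99388031e-01  5.92808843e-01  1.25419581e+00 -3.92355804e-05
  1.29949958e+00  9.45166478e-02]
```

View pics/w5c.png

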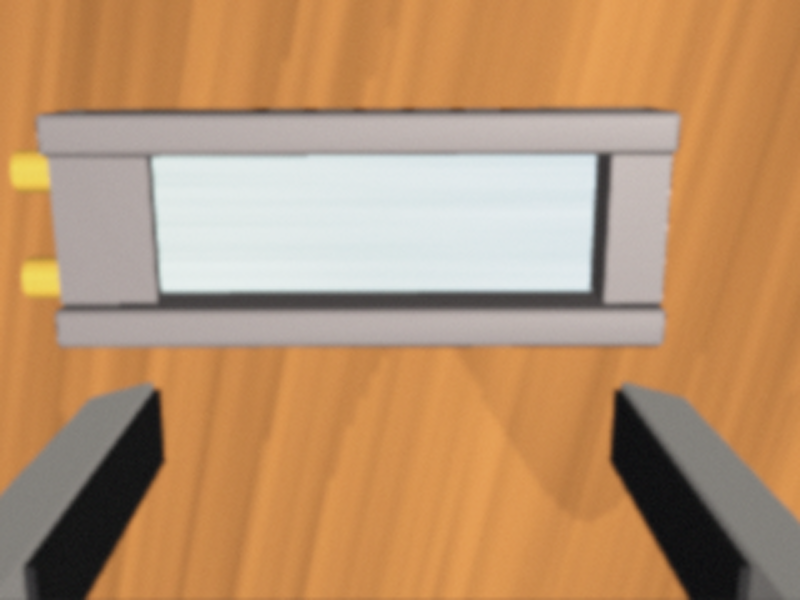

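The closer view puts the bay's rail corners at crop pixels (38,117), (679,116), (664,345) and (58,345), and the lip edge at crop column ~154.

```bash
python3 - <<'E'
from h import *
w=load('w5');c=lambda a,b:(170+a/2.5,120+b/2.5)
M=[((38,117),(-107,37.5,36)),((679,116),(91,37.5,36)),((664,345),(91,-37.5,36)),((58,346),(-107,-37.5,36)),((150,156),(-75,24.5,27.5)),((158,304),(-75,-24.5,27.5)),((610,154),(71.5,24.5,30)),((603,304),(71.5,-24.5,30))]
o5=[(w,c(*a),p) for a,p in M]
w=load('w4');c=lambda a,b:(170+a/2.5,150+b/2.5)
M=[((118,78),(-107,37.5,36)),((608,90),(91,37.5,36)),((595,265),(91,-37.5,36)),((124,256),(-107,-37.5,36)),((202,109),(-75,24.5,27.5)),((203,223),(-75,-24.5,27.5)),((556,119),(71.5,24.5,30)),((550,234),(71.5,-24.5,30))]
o4=[(w,c(*a),p) for a,p in M]
for o in (o5,o4+o5):
  for fz in (True,False):
    x,r=fit(o,[612,250,0,.23],fz);print(x.round(2),np.degrees(x[3]));print(r.round(1).tolist())
# pairwise triangulated heights
for a,b in zip(o4,o5): 
    p,e=tri([(a[0],a[1]),(b[0],b[1])]);print(a[2],p.round(1),np.round(e,1))
s=manip.read_state();print(s['eef_pos'],s['eef_rot'])
E
```

```text
[ 6.1102e+02  2.4836e+02 -3.1100e+00  2.1000e-01] 11.928403691966029
[[-0.6, -0.5], [0.5, -1.1], [-0.5, 0.8], [0.5, 1.0], [0.1, -0.2], [1.0, -0.2], [-0.2, 0.2], [-0.8, 0.1]]
[6.1093e+02 2.4878e+02 0.0000e+00 2.1000e-01] 11.96507659838204
[[-2.2, -0.8], [1.8, -1.6], [0.7, 1.4], [-0.8, 1.7], [-0.9, -0.3], [0.1, 0.3], [0.8, -0.0], [0.1, 0.5]]
[ 6.1113e+02  2.4834e+02 -3.5100e+00  2.1000e-01] 11.929942099802215
[[-0.9, -0.5], [0.6, -0.3], [-0.3, 1.2], [0.2, 0.4], [-0.5, -0.1], [0.3, 0.3], [0.0, -0.2], [-0.9, -0.2], [-0.3, -0.5], [0.5, -1.1], [-0.5, 0.7], [0.8, 0.9], [0.4, -0.2], [1.2, -0.2], [-0.2, 0.2], [-0.7, -0.0]]
[6.1105e+02 2.4885e+02 0.0000e+00 2.1000e-01] 11.943423535698514
[[-2.0, -0.7], [1.5, -0.5], [0.5, 1.7], [-0.7, 0.8], [-1.1, -0.1], [-0.3, 0.7], [0.7, -0.3], [-0.2, 0.2], [-2.1, -0.9], [2.0, -1.6], [0.8, 1.3], [-0.7, 1.6], [-0.7, -0.4], [0.2, 0.2], [0.9, -0.1], [0.3, 0.4]]
(-107, 37.5, 36) [501.4 263.5  39.1] [0.1 0.1]
(91, 37.5, 36) [692.2 303.2  32. ] [0.3 0.3]
(91, -37.5, 36) [706.5 232.5  37. ] [0.3 0.3]
(-107, -37.5, 36) [515.  191.8  37.3] [0.2 0.2]
(-75, 24.5, 27.5) [534.6 258.1  33. ] [0.2 0.2]
(-75, -24.5, 27.5) [544.  212.   34.8] [0.3 0.3]
(71.5, 24.5, 30) [674.7 287.4  32.3] [0.1 0.1]
(71.5, -24.5, 30) [688.7 237.8  19.8] [0.1 0.1]
[616.09654001 229.08438371 162.60511418] [-1.49881327  1.56975832 -2.86383537]
```

jog_arm(series=[0,0,-0.03,-0.008,-0.025,0.02,1,0,0,-0.09,-0.025,-0.07,0.03,1,0,0,-0.15,-0.042,-0.12,0.03,1,0,0,-0.21,-0.06,-0.17,0.03,1,0,0,-0.27,-0.078,-0.22,0.03,1,0,0,-0.33,-0.096,-0.27,0.03,1,0,0,-0.39,-0.114,-0.32,0.03,1,0,0,-0.45,-0.132,-0.365,0.025,1,0,0,-0.51,-0.146,-0.4,0.01,1,0,0,-0.529,-0.1515,-0.4182,-0.01,1,0,0,-0.529,-0.1515,-0.4182,-0.03,1,0,0,-0.529,-0.1515,-0.4182,-0.05,1,0,0,-0.529,-0.1515,-0.4182,-0.05,1])

```text
clock: 10.6
eef_pos: [465.1, -188.4, 113.3]
eef_rot: [1.48, 1.57, -0.413]
wrist_force: [-0.2, 1.3, 0.8]
finger_gap: 93.7
```

```bash
python3 - <<'E'
from h import *
s=grab('wrist','w6');print(s['clock'],s['eef_pos'],s['eef_rot'],R.from_euler('xyz',s['eef_rot']).as_matrix()[:,1])
s=manip.read_state();print(s['eef_pos'])
E
```

```text
10.6 [ 465.09266669 -188.43052399  113.33726975] [ 1.47968588  1.5698646  -0.41306271] [ 9.48619098e-01 -3.16418940e-01  9.27857694e-04]
[ 465.41896242 -188.54494829  113.99746549]
```

View pics/w6.png

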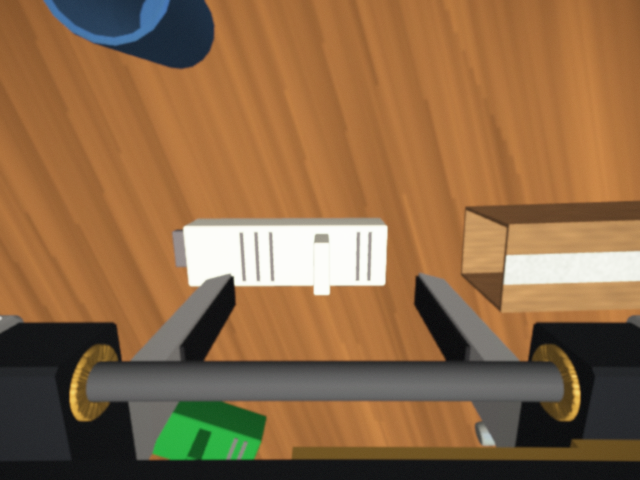

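jog_arm(series=[0,0,0,-0.0005,-0.0006,-0.02,0.6,0,0,0,-0.0005,-0.0006,-0.04,0.3,0,0,0,-0.0005,-0.0006,-0.055,0.1,0,0,0,-0.0005,-0.0006,-0.062,-0.2,0,0,0,-0.0005,-0.0006,-0.062,-0.5,0,0,0,-0.0005,-0.0006,-0.062,-0.8,0,0,0,-0.0005,-0.0006,-0.062,-1,0,0,0,-0.0005,-0.0006,-0.062,-1,0,0,0,-0.0005,-0.0006,-0.062,-1,0,0,0,-0.0005,-0.0006,-0.062,-1], squeeze=40)

```text
clock: 11.9
eef_pos: [464.1, -188.9, 50.4]
eef_rot: [-1.486, 1.571, 2.905]
wrist_force: [-2.7, -0.1, 4.3]
finger_gap: 9.7
```

```bash
python3 - <<'E'
from h import *
s=grab('wrist','w7');print(s['clock'],s['eef_pos'],s['wrist_force'],s['finger_gap'],R.from_euler('xyz',s['eef_rot']).as_matrix()[:,1])
grab('side','d7');crop('d7',250,200,180,140,4,'d7c')
E
```

```text
11.9 [ 464.11750851 -188.89335616   50.37940735] [-2.72405263 -0.07451406  4.28386   ] 9.654618364807096 [ 9.48606443e-01 -3.16458172e-01 -2.04513752e-04]
```

View pics/w7.png

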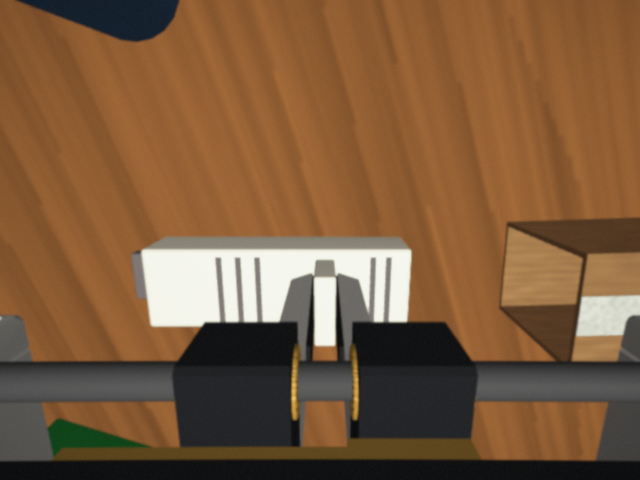

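View pics/d7c.png

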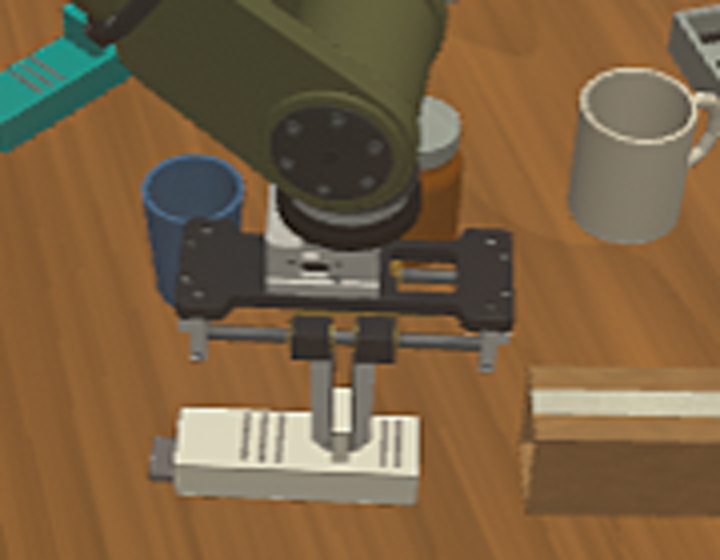

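The fin is pinched squarely: gap 9.7, TCP at z=50.4 with the cartridge flat. Now I'll work out the way to the bay.

```bash
cat > plan.py <<'E'
from h import *
BX,BY,BYAW=611.1,248.7,np.radians(11.94)
GZ=50.4
R0=R.from_euler('z',np.radians(-18.45))   # cartridge orientation at grasp
def target(ox,oz,th):
    Rc=R.from_euler('z',BYAW)*R.from_euler('y',-np.radians(th))
    o=np.array([BX+ox*np.cos(BYAW),BY+ox*np.sin(BYAW),oz])
    return o+Rc.apply([25,0,GZ]),Rc
def tool2cart(s):  # cartridge orientation from tool: tool -x = cart z, tool y = cart x
    M=R.from_euler('xyz',s['eef_rot']).as_matrix();return R.from_matrix(np.c_[M[:,1],np.cross(-M[:,0],M[:,1]),-M[:,0]])
def rel(ox,oz,th,s=None):
    s=s or manip.read_state();p,Rc=target(ox,oz,th);C=tool2cart(s)
    return (Rc*C.inv()).as_rotvec().round(4),((p-s['eef_pos'])/1000).round(4)
def inbay(s):
    C=tool2cart(s);o=s['eef_pos']-C.apply([25,0,GZ]);B=R.from_euler('z',BYAW)
    return B.inv().apply(o-[BX,BY,0]).round(2),np.degrees((B.inv()*C).as_rotvec()).round(2)
E
python3 - <<'E'
from plan import *
for a in ((18,130,0),(18,100,15)): print(a,rel(*a))
E
```

```text
(18, 130, 0) (array([-0.000e+00, -2.000e-04,  5.304e-01]), array([0.1891, 0.4465, 0.13  ]))
(18, 100, 15) (array([-0.0151, -0.2647,  0.5273]), array([0.1755, 0.4436, 0.1048]))
```

jog_arm(series=[0,0,0,0,0,0.02,-1,0,0,0,0,0,0.07,-1,0,0,0,0,0,0.12,-1,0,0,0,0.01,0.02,0.15,-1,0,0,0.05,0.025,0.06,0.16,-1,0,0,0.1,0.045,0.105,0.16,-1,0,0,0.16,0.064,0.15,0.16,-1,0,0,0.22,0.083,0.195,0.16,-1,0,0,0.28,0.102,0.24,0.16,-1,0,0,0.34,0.121,0.285,0.16,-1,0,0,0.4,0.14,0.33,0.16,-1,0,0,0.46,0.159,0.375,0.16,-1,0,0,0.51,0.175,0.415,0.16,-1,0,0,0.5304,0.186,0.44,0.15,-1,-0.0075,-0.1324,0.529,0.18,0.445,0.14,-1,-0.0151,-0.2647,0.5273,0.1755,0.4436,0.125,-1,-0.0151,-0.2647,0.5273,0.1755,0.4436,0.1048,-1,-0.0151,-0.2647,0.5273,0.1755,0.4436,0.1048,-1,-0.0151,-0.2647,0.5273,0.1755,0.4436,0.1048,-1])

```text
clock: 14.38
eef_pos: [640.2, 254.8, 155.7]
eef_rot: [1.571, 1.308, 0.208]
wrist_force: [1.5, -0.2, -2.9]
finger_gap: 9.8
```

```bash
python3 - <<'E'
from plan import *
s=grab('wrist','w8');print(s['clock'],s['eef_pos'],s['wrist_force'],s['finger_gap'])
grab('side','d8');grab('scene','s8');crop('d8',250,110,160,130,4.6,'d8c')
s=manip.read_state();print(inbay(s))
for a in ((18,100,15),(18,29.5,15),(0.3,29.5,15)): print(a,rel(*a,s))
E
```

```text
14.375 [640.17219429 254.76725424 155.65742123] [ 1.50783066 -0.16705966 -2.8681305 ] 9.815092467011421
(array([ 1.8650e+01, -7.0000e-02,  1.0062e+02]), array([ 1.000e-02, -1.507e+01, -1.000e-02]))
(18, 100, 15) (array([-0.0004,  0.0012,  0.0002]), array([-0.0006, -0.    , -0.0006]))
(18, 29.5, 15) (array([-0.0004,  0.0012,  0.0002]), array([-0.0006, -0.    , -0.0711]))
(0.3, 29.5, 15) (array([-0.0004,  0.0012,  0.0002]), array([-0.0179, -0.0037, -0.0711]))
```

View pics/w8.png

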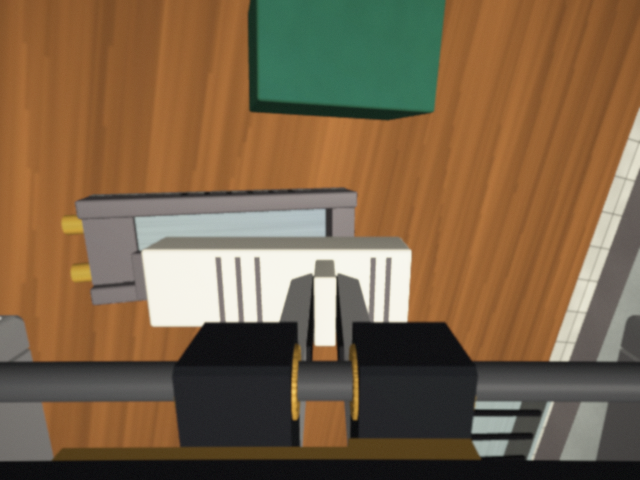

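View pics/d8c.png

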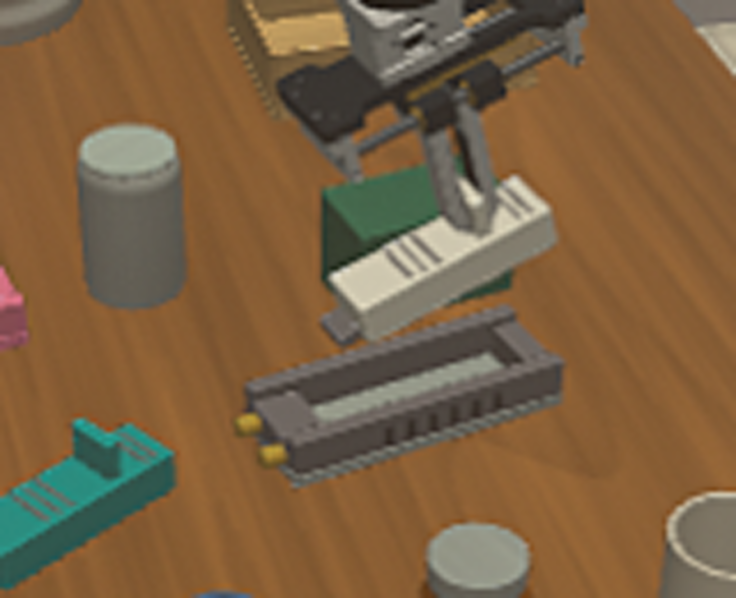

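The cartridge is held unchanged and pitched 15°, nose toward the lip. I'll lower it to just above the walls and check the lateral fit.

jog_arm(series=[-0.0004,0.0012,0.0002,-0.0006,0,-0.02,-1,-0.0004,0.0012,0.0002,-0.0006,0,-0.035,-1,-0.0004,0.0012,0.0002,-0.0006,0,-0.043,-1,-0.0004,0.0012,0.0002,-0.0006,0,-0.043,-1])

```text
clock: 15.02
eef_pos: [638.8, 254.6, 111.0]
eef_rot: [1.569, 1.311, 0.207]
wrist_force: [-0.1, 0.2, -2.4]
finger_gap: 9.5
```

```bash
python3 - <<'E'
from plan import *
s=grab('wrist','w9');print(s['clock'])
grab('side','d9');grab('scene','s9')
s=manip.read_state();print(inbay(s))
# overlay predicted cartridge & bay outlines
C=tool2cart(s);o=s['eef_pos']-C.apply([25,0,GZ])
box=lambda x0,x1,y0,y1,z0,z1:np.array([[x,y,z] for x in(x0,x1) for y in (y0,y1) for z in (z0,z1)],float)
E=[(0,1),(2,3),(4,5),(6,7),(0,2),(1,3),(4,6),(5,7),(0,4),(1,5),(2,6),(3,7)]
B=R.from_euler('z',BYAW)
for t,(x0,y0,w,h,k) in {'w9':(60,150,400,300,2),'d9':(290,150,110,85,7),'s9':(365,180,100,75,7.5)}.items():
    d=load(t);im=cv2.resize(d['color'][y0:y0+h,x0:x0+w],None,fx=k,fy=k,interpolation=cv2.INTER_CUBIC)
    for bx,Rr,oo,col in ((box(-70,70,-22,22,0,30),C,o,(0,0,255)),(box(-86,-70,-14,14,2,10),C,o,(0,0,255)),(box(-107,91,-37.5,37.5,0,36),B,[BX,BY,0],(255,0,0)),(box(-75,71.5,-24.5,24.5,8,30),B,[BX,BY,0],(0,255,0))):
        q=(proj(d,Rr.apply(bx)+oo)-[x0,y0]+.5)*k-.5
        for a,b in E: cv2.line(im,tuple(int(v) for v in q[a]),tuple(int(v) for v in q[b]),col,1,cv2.LINE_AA)
    cv2.imwrite(f'pics/{t}o.png',im)
E
```

```text
15.025
(array([17.81,  0.1 , 57.5 ]), array([-0.0e+00, -1.5e+01,  1.0e-02]))
```

View pics/w9o.png

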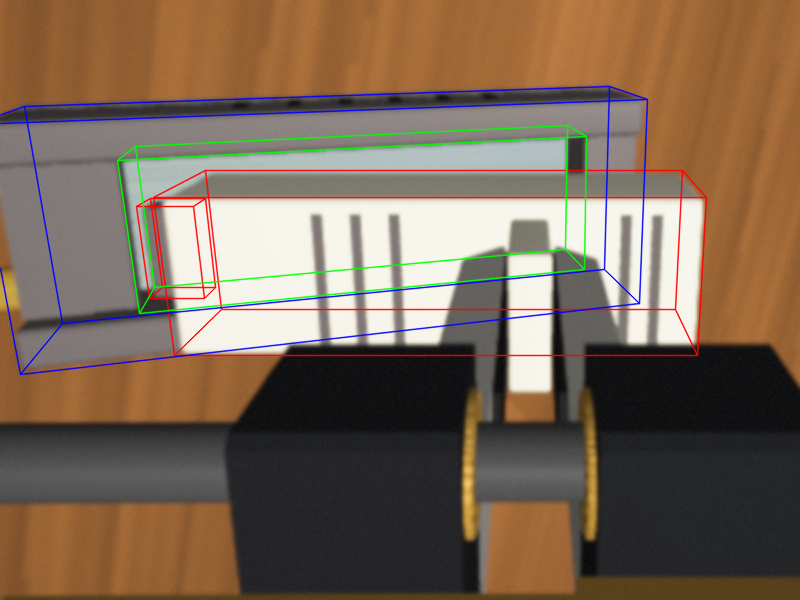

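View pics/d9o.png

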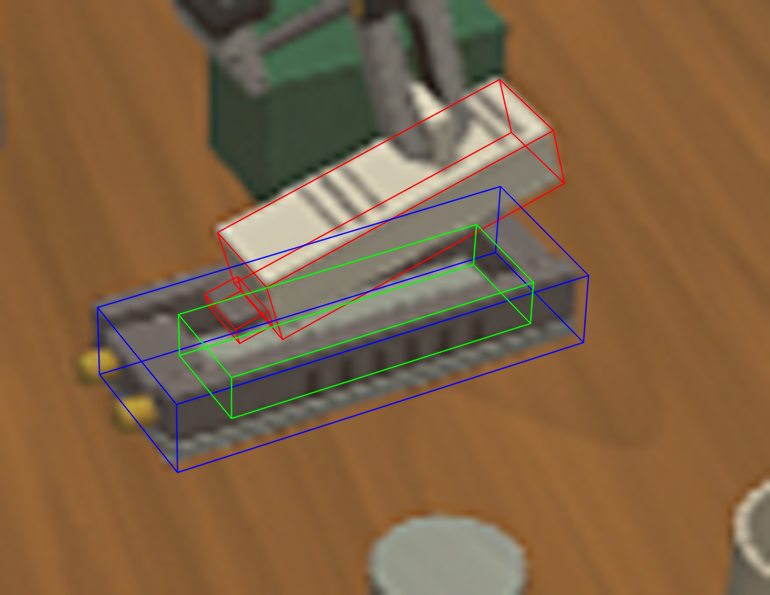

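View pics/s9o.png

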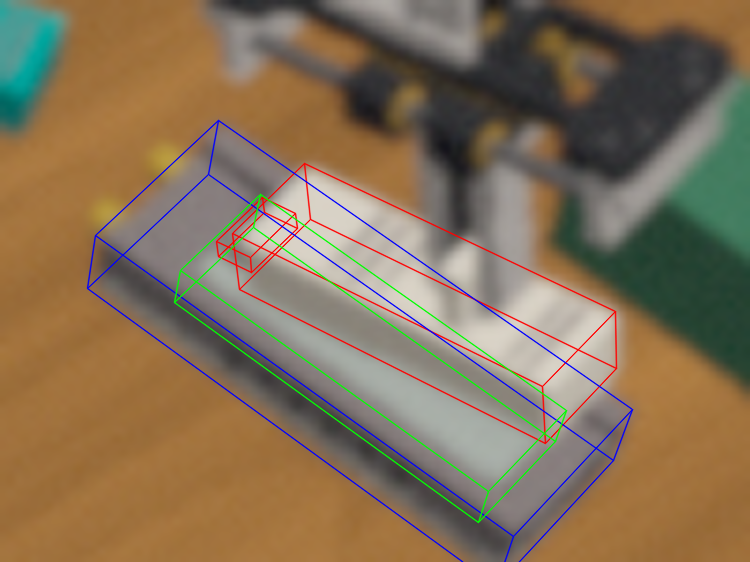

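The predicted outlines match the picture: cartridge edges within ~1 px, and the lip edge at about (120,160) in the overlay. I'll lower into the well.

jog_arm(series=[0,0,0,0,0,-0.008,-1,0,0,0,0,0,-0.016,-1,0,0,0,0,0,-0.022,-1,0,0,0,0,0,-0.0265,-1,0,0,0,0,0,-0.0275,-1,0,0,0,0,0,-0.0275,-1])

```text
clock: 15.92
eef_pos: [639.2, 254.7, 84.7]
eef_rot: [1.57, 1.31, 0.208]
wrist_force: [-0.2, -0.7, -2.3]
finger_gap: 10.3
```

```bash
python3 - <<'E'
from plan import *
s=grab('wrist','w10');print(s['clock'],s['wrist_force'],s['moment'])
s=manip.read_state();print(inbay(s));print(rel(0.3,29.5,15,s))
grab('side','d10');crop('d10',290,150,110,85,7,'d10c');crop('w10',60,150,400,300,2,'w10c')
E
```

```text
15.925 [-0.17507672 -0.71359413 -2.34723999] [-0.03188766  0.18757612 -0.03537961]
(array([17.6 ,  0.1 , 29.65]), array([-1.000e-02, -1.496e+01,  1.000e-02]))
(array([ 0.0003, -0.0006, -0.0002]), array([-0.0169, -0.0037, -0.0001]))
```

View pics/d10c.png

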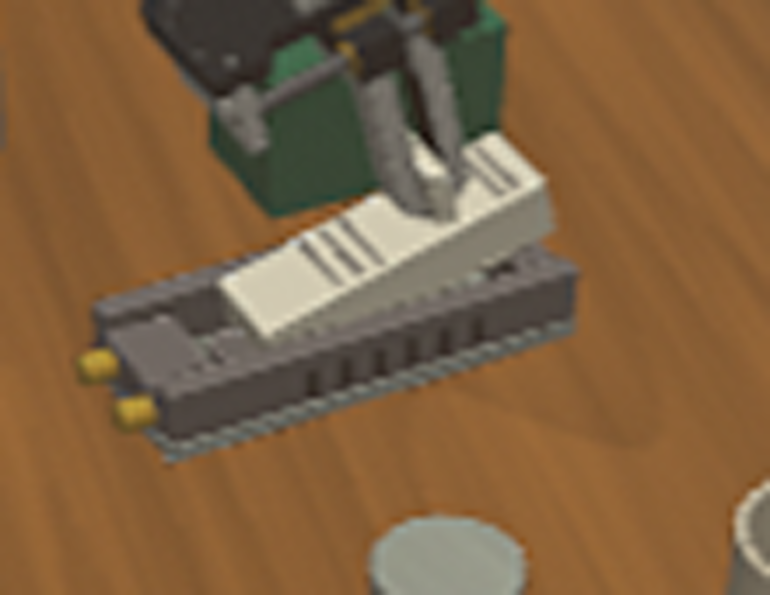

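View pics/w10c.png

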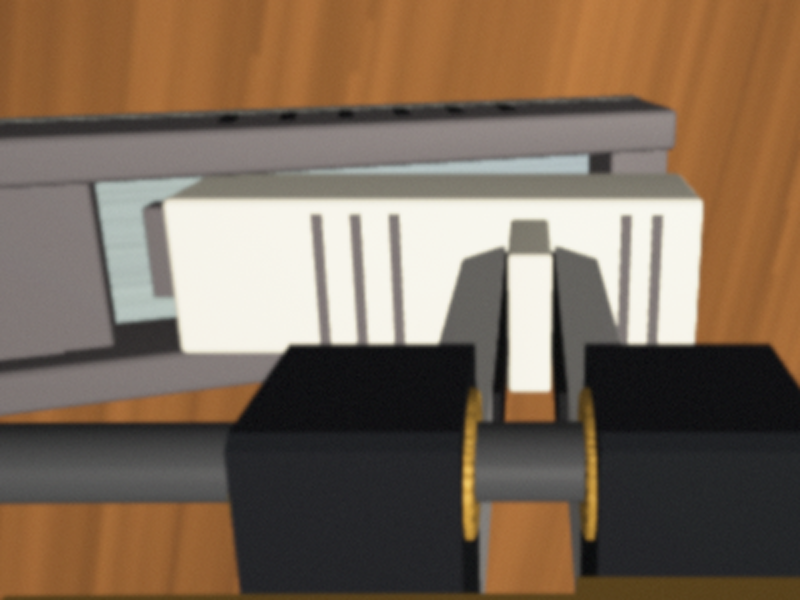

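The nose is inside the well, clear of the lip, with no contact force. I'll slide it under the lip.

jog_arm(series=[0,0,0,-0.004,-0.0009,0,-1,0,0,0,-0.008,-0.0018,0,-1,0,0,0,-0.012,-0.0026,0,-1,0,0,0,-0.015,-0.0033,0,-1,0,0,0,-0.0169,-0.0037,0,-1,0,0,0,-0.0169,-0.0037,0,-1])

```text
clock: 16.77
eef_pos: [622.1, 251.0, 84.6]
eef_rot: [1.57, 1.31, 0.208]
wrist_force: [-0.4, 0.2, -2.5]
finger_gap: 9.7
```

```bash
python3 - <<'E'
from plan import *
s=grab('wrist','w11');print(s['clock'],s['wrist_force'],s['moment'])
s=manip.read_state();print(inbay(s))
grab('side','d11');crop('d11',290,150,110,85,7,'d11c');crop('w11',60,150,400,300,2,'w11c')
for th in (15,13.5,12,10.5,9,7.5,6,4.5,3,1.5,0,0):
    t=np.radians(th);oz=max(9.0+86*np.sin(t)-2*np.cos(t),8.3+70*np.sin(t)); 
    r=rel(0.3,oz,th,s);print(th,round(oz,1),*r[0],*r[1])
E
```

```text
16.775 [-0.36736862  0.19630148 -2.50967895] [ 0.0036021   0.19514524 -0.02936024]
(array([ 0.21, -0.06, 29.45]), array([-1.000e-02, -1.495e+01,  1.000e-02]))
15 29.3 0.0004 -0.0008 -0.0002 0.0 0.0001 -0.0001
13.5 27.1 -0.0051 0.0248 -0.0002 0.0014 0.0004 -0.0026
12 24.9 -0.0105 0.0504 -0.0002 0.0028 0.0007 -0.0052
10.5 22.7 -0.0159 0.076 -0.0002 0.0042 0.0009 -0.0078
9 20.5 -0.0213 0.1016 -0.0002 0.0056 0.0012 -0.0104
7.5 18.2 -0.0267 0.1272 -0.0002 0.007 0.0015 -0.0131
6 16.0 -0.0321 0.1528 -0.0002 0.0083 0.0018 -0.0159
4.5 13.8 -0.0376 0.1784 -0.0002 0.0097 0.0021 -0.0186
3 12.0 -0.043 0.2041 -0.0002 0.011 0.0024 -0.021
1.5 10.1 -0.0484 0.2297 -0.0002 0.0123 0.0027 -0.0234
0 8.3 -0.0538 0.2553 -0.0002 0.0136 0.0029 -0.0259
0 8.3 -0.0538 0.2553 -0.0002 0.0136 0.0029 -0.0259
```

View pics/d11c.png

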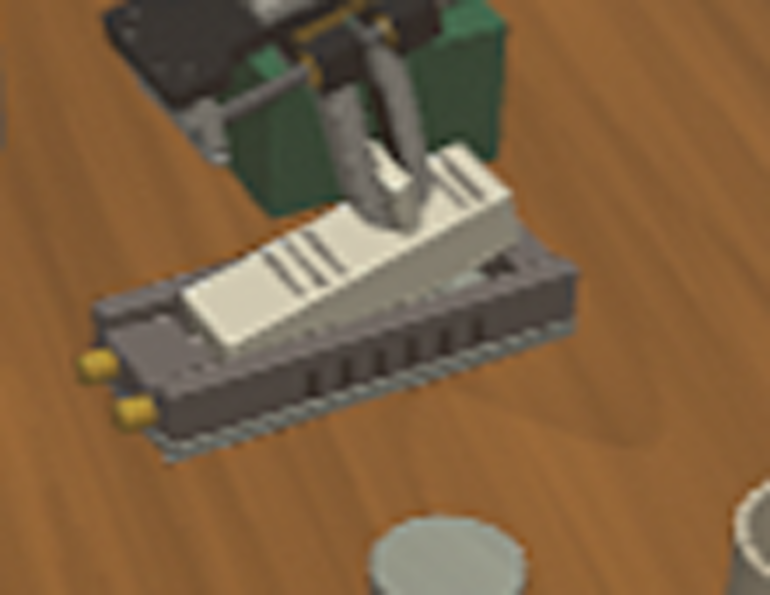

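View pics/w11c.png

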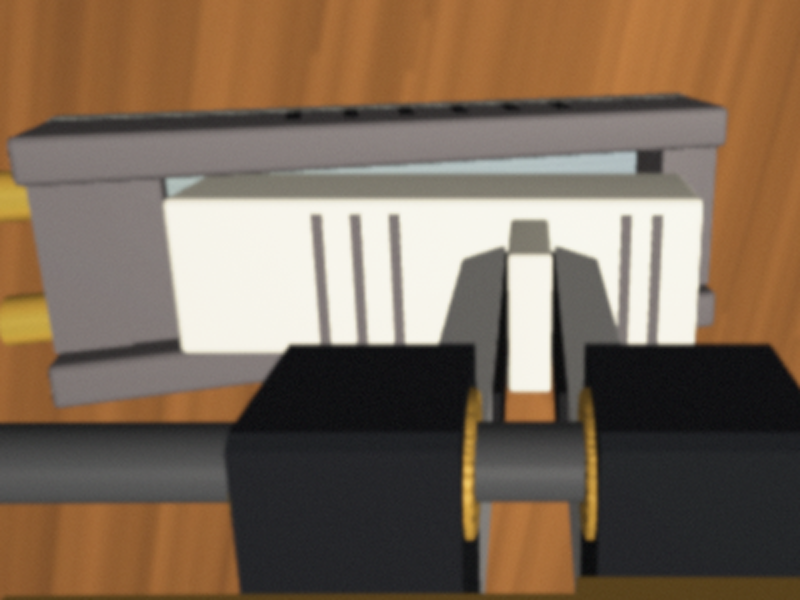

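The tongue has vanished under the lip with no contact force. I'll swing the raised end down, the first half now.

jog_arm(series=[-0.0025,0.0124,-0.0002,0.0007,0.0002,-0.0013,-1,-0.0051,0.0248,-0.0002,0.0014,0.0004,-0.0026,-1,-0.0105,0.0504,-0.0002,0.0028,0.0007,-0.0052,-1,-0.0159,0.076,-0.0002,0.0042,0.0009,-0.0078,-1,-0.0213,0.1016,-0.0002,0.0056,0.0012,-0.0104,-1,-0.0267,0.1272,-0.0002,0.007,0.0015,-0.0131,-1,-0.0267,0.1272,-0.0002,0.007,0.0015,-0.0131,-1,-0.0267,0.1272,-0.0002,0.007,0.0015,-0.0131,-1])

```text
clock: 17.88
eef_pos: [629.2, 252.5, 71.4]
eef_rot: [1.571, 1.44, 0.208]
wrist_force: [0.8, 0.2, -1.9]
finger_gap: 9.4
```

```bash
python3 - <<'E'
from plan import *
s=manip.read_state();print(s['clock'],s['wrist_force'],s['moment'],inbay(s))
for th in (6,4.5,3,1.5,0):
    t=np.radians(th);oz=max(9.0+86*np.sin(t)-2*np.cos(t),8.3+70*np.sin(t)); 
    r=rel(0.3,oz,th,s);print(th,round(oz,1),*r[0],*r[1])
E
```

```text
17.875 [ 0.82821473  0.22695578 -1.91121413] [-0.01346462  0.03762649 -0.04176986] (array([ 0.25,  0.  , 18.13]), array([-0. , -7.5,  0. ]))
6 16.0 -0.0054 0.0257 -0.0 0.0014 0.0003 -0.0026
4.5 13.8 -0.0108 0.0513 -0.0 0.0028 0.0006 -0.0054
3 12.0 -0.0162 0.0769 -0.0 0.0041 0.0009 -0.0078
1.5 10.1 -0.0217 0.1025 -0.0 0.0054 0.0011 -0.0102
0 8.3 -0.0271 0.1281 -0.0 0.0067 0.0014 -0.0127
```

jog_arm(series=[-0.0054,0.0257,0,0.0014,0.0003,-0.0026,-1,-0.0108,0.0513,0,0.0028,0.0006,-0.0054,-1,-0.0162,0.0769,0,0.0041,0.0009,-0.0078,-1,-0.0217,0.1025,0,0.0054,0.0011,-0.0102,-1,-0.0271,0.1281,0,0.0067,0.0014,-0.0127,-1,-0.0271,0.1281,0,0.0067,0.0014,-0.0127,-1,-0.0271,0.1281,0,0.0067,0.0014,-0.0127,-1])

```text
clock: 18.75
eef_pos: [635.4, 253.9, 58.5]
eef_rot: [-1.546, 1.568, -2.908]
wrist_force: [-6.8, -1.8, 1.8]
finger_gap: 9.7
```

```bash
python3 - <<'E'
from plan import *
s=grab('wrist','w12');print(s['clock'],s['wrist_force'],s['moment'],inbay(s),s['finger_gap'])
grab('side','d12');crop('d12',290,150,110,85,7,'d12c');crop('w12',60,150,400,300,2,'w12c')
E
```

```text
18.75 [-6.76505172 -1.80523442  1.75378816] [-0.24249972  1.2864108   0.03963966] (array([-0.31,  0.01,  8.21]), array([-0.  ,  0.17,  0.01])) 9.680825063112941
```

View pics/d12c.png

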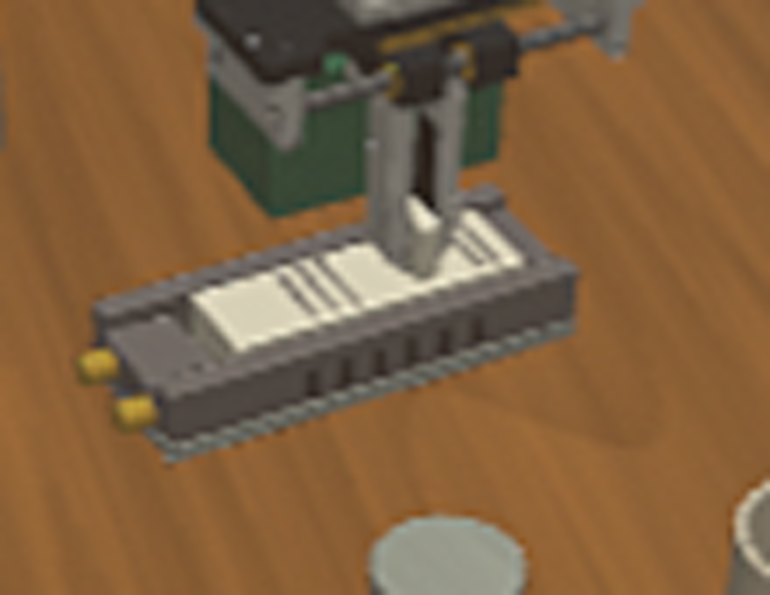

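View pics/w12c.png

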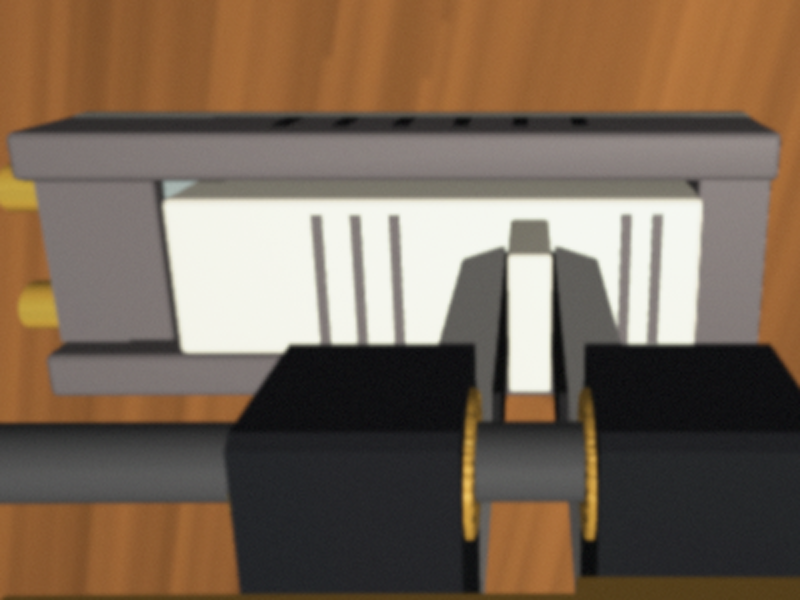

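It's nearly flat, but a light -x force (7 N) means the rear is rubbing the end wall. I'll ease 1 mm toward the lip and settle it down.

jog_arm(series=[0,0,0,-0.0006,-0.0001,0,-1,0,0,0,-0.0012,-0.0003,0,-1,0,0,0,-0.0012,-0.0003,-0.0004,-1,0,0,0,-0.0012,-0.0003,-0.0007,-1,0,0,0,-0.0012,-0.0003,-0.0007,-1])

```text
clock: 19.48
eef_pos: [634.9, 253.6, 58.4]
eef_rot: [1.602, 1.57, 0.24]
wrist_force: [-1.0, -2.0, 2.0]
finger_gap: 10.0
```

```bash
python3 - <<'E'
from plan import *
s=manip.read_state();print(s['clock'],s['wrist_force'],s['moment'],inbay(s),s['finger_gap'])
E
```

```text
19.475 [-0.96366322 -1.96761776  1.96148425] [-0.15191412  0.22071894  0.01573077] (array([-0.69, -0.14,  8.02]), array([ 0.  , -0.02, -0.  ])) 10.020691981055181
```

The force is gone and it's seated at z=8.0, pitch 0. I'll release, rise and inspect.

jog_arm(series=[0,0,0,0,0,0,-0.6,0,0,0,0,0,0,-0.4,0,0,0,0,0,0,-0.2,0,0,0,0,0,0,-0.2,0,0,0,0,0,0.01,-0.2,0,0,0,0,0,0.03,-0.2,0,0,0,0.002,-0.01,0.06,0,0,0,0,0.004,-0.02,0.1,0,0,0,0,0.004,-0.02,0.1,0,0,0,0,0.004,-0.02,0.1,0])

```text
clock: 20.72
eef_pos: [638.6, 233.7, 158.5]
eef_rot: [2.044, 1.571, 0.682]
wrist_force: [-0.3, 0.2, 0.2]
finger_gap: 46.9
```

```bash
python3 - <<'E'
from plan import *
s=grab('wrist','w13');print(s['clock'],s['wrist_force'],s['finger_gap'])
grab('side','d13');grab('scene','s13');crop('d13',290,150,110,85,7,'d13c');crop('w13',160,120,320,240,2.5,'w13c')
E
```

```text
20.725 [-0.33073717  0.21179842  0.20128842] 46.85091829817979
```

View pics/d13c.png

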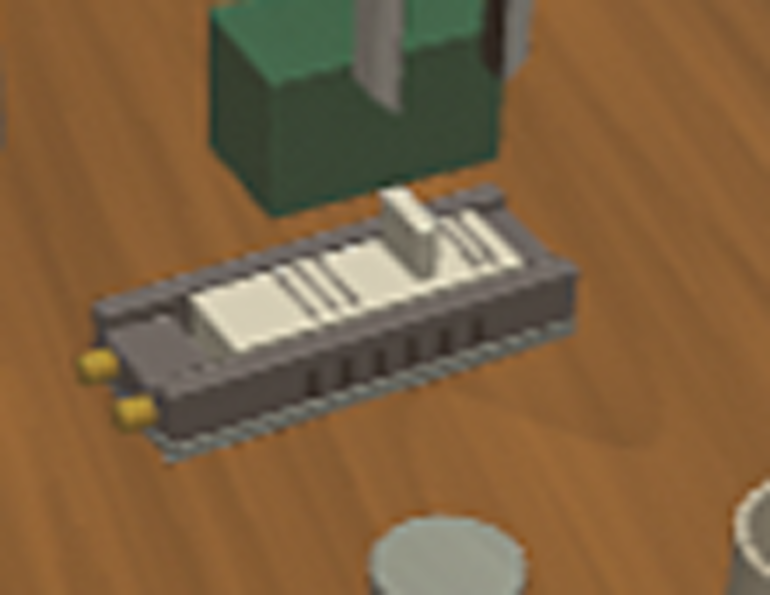

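View pics/w13c.png

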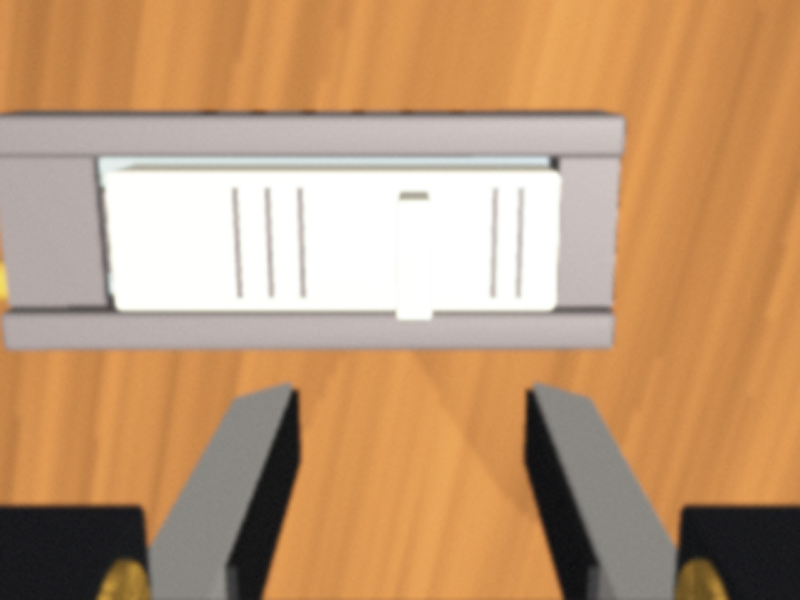

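View pics/s13.png

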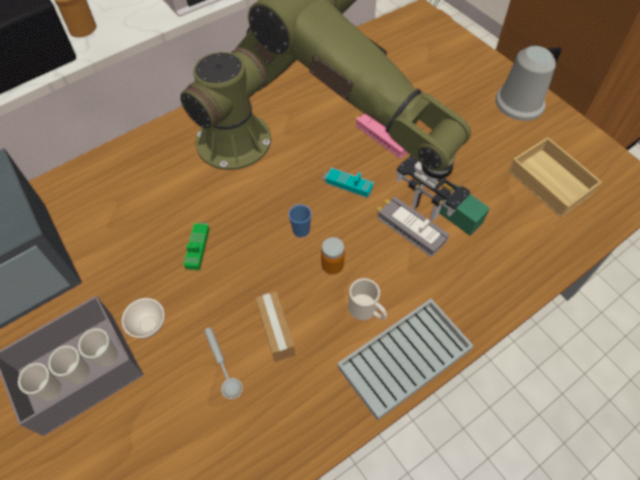

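The cartridge sits level in the well with the fin up, and the other things look unmoved. One numeric check on the fit: cartridge against bay in the same picture.

```bash
python3 - <<'E'
from plan import *
w=load('w13');c=lambda a,b:(160+a/2.5,120+b/2.5)
b=[((624,117),(91,37.5,36)),((612,348),(91,-37.5,36)),((99,157),(-75,24.5,27.5)),((107,306),(-75,-24.5,27.5)),((561,157),(71.5,24.5,30))]
m=[((105,172),(-70,22,30)),((561,171),(70,22,30)),((115,311),(-70,-22,30)),((556,311),(70,-22,30)),((398,200),(20,17,58)),((430,200),(30,17,58)),((396,319),(20,-17,58)),((433,319),(30,-17,58))]
xb,rb=fit([(w,c(*a),p) for a,p in b],[611,248.7,0,.208]);xc,rc=fit([(w,c(*a),p) for a,p in m],[611,248.7,8,.208])
print(xb.round(2),xc.round(2),abs(rb).max(),abs(rc).max());print(R.from_euler('z',xb[3]).inv().apply(xc[:3]-xb[:3]),np.degrees(xc[3]-xb[3]))
# bystander motion: diff of side/scene before/after
for a,bb in (('s0','s13'),('d0','d13')):
    A,B=load(a)['color'],load(bb)['color'];D=(cv2.absdiff(A,B).max(2)>40).astype(np.uint8)
    n,l,st,ce=cv2.connectedComponentsWithStats(D);print(a,[tuple(int(v) for v in r) for r in st[1:] if r[4]>15])
E
```

```text
[ 6.1096e+02  2.4839e+02 -4.0100e+00  2.1000e-01] [6.1222e+02 2.4784e+02 7.1800e+00 2.1000e-01] 1.5524356615884471 1.0271396735099643
[ 1.12376645 -0.79768235 11.19366019] -0.005593375166389364
s0 [(200, 0, 57, 47, 1314), (286, 0, 28, 39, 563), (247, 0, 224, 220, 13299), (232, 49, 7, 7, 26), (239, 48, 19, 26, 216), (249, 74, 120, 160, 6754), (179, 76, 16, 17, 127), (189, 94, 14, 21, 133), (180, 96, 12, 22, 69), (199, 122, 6, 6, 25), (394, 206, 47, 37, 562), (254, 280, 20, 18, 261)]
d0 [(73, 0, 61, 118, 3217), (183, 26, 45, 25, 584), (273, 34, 110, 54, 1274), (151, 78, 19, 67, 606), (263, 88, 131, 106, 4256), (227, 92, 12, 3, 16), (352, 97, 16, 5, 40), (54, 119, 27, 88, 1177), (325, 134, 6, 6, 19), (131, 148, 20, 73, 591), (325, 171, 6, 15, 75), (317, 177, 48, 24, 409), (144, 232, 6, 12, 19), (66, 237, 22, 46, 529), (351, 303, 33, 23, 627)]
```

The height from a single view is weak, so I'll cross-check it with two views.

```bash
python3 - <<'E'
from plan import *
w=load('w13');d=load('d13');B=R.from_euler('z',BYAW)
x0,y0,k=290,150,7
im=cv2.resize(d['color'][y0:y0+85,x0:x0+110],None,fx=k,fy=k,interpolation=cv2.INTER_CUBIC)
top=np.array([[-70,-22,30],[70,-22,30],[70,22,30],[-70,22,30]],float);fin=np.array([[20,-17,58],[30,-17,58],[30,17,58],[20,17,58]],float)
rail=np.array([[-107,-37.5,36],[91,-37.5,36],[91,37.5,36],[-107,37.5,36]],float)
for P,col in ((top+[.3,0,8],(0,0,255)),(fin+[.3,0,8],(0,0,255)),(rail,(255,0,0)),(top+[.3,0,12],(0,200,255))):
    q=(proj(d,B.apply(P)+[BX,BY,0])-[x0,y0]+.5)*k-.5
    cv2.polylines(im,[np.round(q).astype(int).reshape(-1,1,2)],True,col,1,cv2.LINE_AA)
cv2.imwrite('pics/d13o.png',im)
W=cloud(w);Wd=cloud(d)
c=lambda a,b:(int(160+a/2.5),int(120+b/2.5))
for n,p in (('nose top',(170,240)),('rear top',(470,240)),('rear2',(540,240)),('fin',(414,260)),('rail',(300,135)),('counter',(300,60)),('lip',(50,230)),('endwall',(590,230))):
    u,v=c(*p);print(n,np.nanmedian(W[v-3:v+4,u-2:u+3,2]).round(1))
E
```

```text
nose top 37.6
rear top 37.8
rear2 37.8
fin 65.8
rail 35.9
counter -0.5
lip 27.4
endwall 29.7
```

View pics/d13o.png

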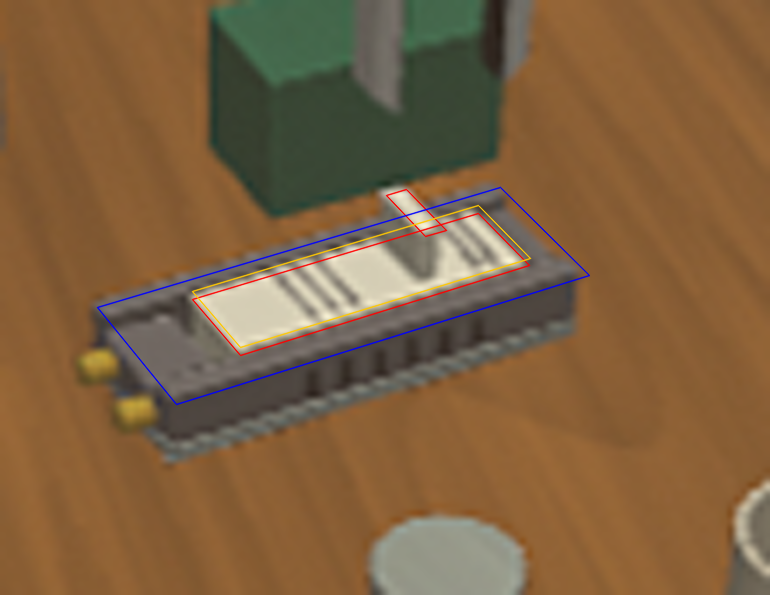

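The depth map gives the top at 37.6 (nose) and 37.8 (rear) against the expected 38, with the fin at 65.8 against 66. It is flat and fully home.

```bash
python3 -c "
from cell import manip
print(manip.sign_off())"
```

```text
the job is handed in; nothing more can be done
None
```

The cartridge is fitted in the bay, and I handed the job in at about 21 s with the gripper clear of everything. I drew it out of the carton by the nose, laid it flat on the counter and let go. Then I took it by the fin, slid its tongue under the lip at 15° nose-down, swung it flat and released it.

**Last checks:**
- **Height:** The wrist depth map puts the top face at 37.6 mm (nose) and 37.8 mm (rear), against 38 expected. The fin top reads 65.8 mm against 66, and the robot's own reading before release was z = 8.0 mm with no pitch.
- **In line:** The fit from the last wrist picture shows the cartridge's yaw matching the bay's to about 0.01°.
- **Other things on the counter:** Comparing start and end pictures shows no changes except at the arm, the bay and the carton's mouth. A few spots hidden by the arm could not be compared.

**Disagreements:**
- **Rear contact:** Near the end of the swing the rear touched the bay's end wall with about 7 N. I eased it 1 mm toward the lip before letting go, and the force dropped away.
- **Height by pixel fit:** That fit put the cartridge about 3 mm too high. The depth map and the robot's pose both contradict it, so I gave it little weight.

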